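# Clear the pile on the dispatch desk

### The arm

A 6-joint arm with a two-finger parallel gripper is mounted at the origin on a cart in front of the work surface, level with it; the furniture and walls round the work are solid. World frame = base frame: x ahead of the robot, y to its left, z up, the work surface at z = 0. Lengths are in m, angles in rad, forces in N, time in s.
With the tool pointing down it reaches from about 0.35 to 0.975 m from the base axis. Payload 4.9 kg.
Tool frame: the origin (TCP) lies on the centre line of the jaws, within the pads' length; the fingertips stand manip.tip_reach ahead of it and the grasp point (between the pads) is the TCP (manip.tip_reach is the distance from the TCP to the fingertips, in m); z points along the fingers, y is the line along which they close (so a half turn about z gives the same grasp; the last joint's range is limited). The gripper opens to 85 mm and grips with 20 to 120 N. Pads are 22 mm wide; open, the fingers measure 114 mm over their backs; the gripper's body (76 mm by 85 mm) begins 54 mm behind the grasp point. The pads swing forward as they close: fully open they stand 13 mm farther back than shut.
Start: joints at [-0.119, 0.053, 1.613, -0, 1.476, -0.119], TCP at [0.625, 0, 0.25] pointing down, gripper open.
Joint ranges: [-3.01, 3.01], [-1.01, 2.22], [0.06, 2.58], [-1.02, 4.17], [0.09, 2.62], [-3.14, 3.14]. Speed limits (rad/s): [2.57, 2.57, 3.14, 3.14, 3.14, 3.14].

### API

Orientations are given as a unit quaternion [w, x, y, z].
In Python, from plant import manip gives the robot as it stands. The module is installed in compiled form; this text tells all that it offers.
- The arm moves only by the tool move_arm, never from a script. Its argument "rows" is a list of rows, each a list of 7 numbers: the shift along the tool's x, y, z in cm, then the turn, a rotation vector about the tool's x, y, z in degrees, then the opening, from -1 (shut) to 1 (fully open). In form: [[tx, ty, tz, ax, ay, az, jaw], ...]. A call has 1 to 20 rows; each row shifts and turns the commanded pose from where the row before left it, along the tool's axes as they then stand; what a row does not reach is not made up. A row lasts 1/12 s, in which the tool goes at most 41.7 mm and 7.16 degrees, less where a joint would pass 70% of its speed; a pose out of reach is approached as far as the arm can. A call is refused whole if a number of a shift passes 4.17 or a number of a turn 7.16, either way. A call with a gripper value outside its range is refused whole. The fingers move at their own pace and stop on an object; the grip force is fixed at half the most. Time passes only in rows, so rows that do not move let the fingers close. It gives the time, the measured TCP pose, the force, the opening and the grip force at its end, in the units of the state.
- manip.state(): the state, without advancing time (a new reading comes with each control period).
- manip.grab_frame(name): name is "scene" or "side" or "wrist"; returns a dict with "img" (480x640x3 uint8, blue, green, red), "mtx" (3x3 intrinsics, pixels), "R" (3x3) and "t" (3): a world point X has camera coordinates R X + t. Camera axes: x right, y down, z forward; pixel columns grow to the right and rows downward; lengths in m; the calibration is good to about 2 mm. A picture is of the moment at which its call begins. There is no depth.
- manip.job_done(): hands the job in; it is judged then, once.
The state is a dict: "time": time; "joint_pos": joint angles; "joint_vel": joint speeds; "joint_efforts": joint torques, N m; "tool_pos": TCP position; "tool_rot": TCP orientation; "contact_force": force on the tool from outside, world axes, zero at the start; "ft_torque": the same for the moment, N m; "gripper_width": opening from 0.0 (shut) to 1.0 (fully open); "grasp_force": force on a finger pad.
Only numpy, scipy, OpenCV 4.12 (cv2) and the standard library are available. Lean on these libraries where they do the work, as an engineer would, in place of code of your own. Each camera call takes 0.05 s, during which the arm holds its last target. There are 200 camera calls.

### The job

Take the pile on the desk apart and put each thing in its own place: the pale order book on the long blue rest and the dark slide case on the short yellow rest, each lying face up, centred on its rest and in line with it between the end lips; the white till roll upright in the round green dish, and the date stamp upright on its foot in the orange tray. Never let the roll or the stamp topple, and leave the glue stick and the black capsule sleeve where they stand.

Things in the scene. Friction and masses are not known exactly. Their poses are not given: they have to be found in the camera images.
- order_book: Pale grey-green order book, 70 mm (x) by 149 mm (y), 19 mm thick, about 0.28 kg, lying flat on the desk at the bottom of the pile; both its ends show beyond the slide case. Origin at the centre of its underside, z up. 
- slide_case: Plain dark, almost black flat case, closed (its lid does not move), 68 mm (x) by 108 mm (y), 15 mm thick, about 0.06 kg, lying flat on the order book, long side along the book's. Origin at the centre of its underside, z up. 
- till_roll: White paper till roll, 58 mm diameter, 57 mm tall, about 0.11 kg, standing on one end of the slide case, next to the date stamp (about 4 mm between them, along the case's y). Either may be at either end. Origin at the centre of its underside, z up. 
- date_stamp: Red and black self-inking date stamp, 78 mm tall, about 0.11 kg, standing on the slide case next to the till roll. Black foot plate 34 mm (x) by 50 mm (y) at the bottom, red cap 34 mm (x) by 52 mm (y) from 51 to 77 mm height (the cap does not move); grip it by the cap. Its y axis lies across the case (along the case's x). Origin at the centre of its underside, z up. 
- book_rest: Fixed blue desk rest for the order book: deck 46 mm wide (x; foot 50), top 14 mm above the desk; across each end a 6 mm thick upright lip, 26 mm high (12 above the deck), 174 mm clear between the lips (along y); long sides open. Narrower than the order book, so fingers pass beside it. Origin at the centre of its underside, z up. y runs along its length.
- case_rest: Fixed yellow desk rest for the slide case: deck 46 mm wide (x; foot 50), top 14 mm above the desk; across each end a 6 mm thick upright lip, 26 mm high (12 above the deck), 132 mm clear between the lips (along y); long sides open. Narrower than the slide case, so fingers pass beside it. Origin at the centre of its underside, z up. y runs along its length.
- roll_dish: Fixed round green dish for the till roll: 92 mm outside, 84 mm inside, floor 4 mm thick, rim 16 mm high. Origin at the centre of its underside, z up. 
- stamp_tray: Fixed orange rectangular tray for the date stamp: inside 60 mm (x) by 78 mm (y), walls 4 mm thick, floor 4 mm thick, rim 16 mm high. Origin at the centre of its underside, z up. 
- glue_stick: Yellow and blue glue stick standing on the desk, 28 mm diameter, 84 mm tall; to be left alone. Origin at the centre of its underside, z up. 
- capsule_0: Black bottle capsule sleeve standing on the desk, 34 mm diameter, 60 mm tall; to be left alone. Origin at the centre of its underside, z up. 

How it is judged:
By the outcome, as a careful person would: the job done as asked, in the order asked, and still so for the second after the job is handed in, with the robot touching nothing.
It also fails if it takes over 112 s, if anything falls off the work surface, if the arm or the gripper's body presses on something with over 40 N, if the wrist force passes 120 N, or if a joint passes its speed limit or range.

## Working session

There is one attempt and no reset: what is moved stays moved. The work goes in short steps, Python scripts to look and compute and a tool call to move; the robot and the scene stay as the last step left them, time stands still between calls to the robot, and variables do not carry over. Pictures are saved under pics/ and viewed, at most 14 in all, crops included, and the job is handed in when it is done.

Besides the shell and the picture viewer there is one more tool, called after "Request:" in YAML: its name, and indented under it one key for each argument. move_arm: Moves the arm, as the interface text tells. Its arguments: {"type":"object","properties":{"rows":{"type":"array","items":{"type":"array","items":{"type":"number"}}}},"required":["rows"]}

```bash
mkdir -p pics; cat > h.py <<'E'
from plant import manip
import numpy as np, cv2
def grab(n,f=None):
    d=manip.grab_frame(n)
    if f: cv2.imwrite('pics/'+f,d['img'])
    np.savez('/tmp/'+(f or n)+'.npz',**d)
    return d
def ray(d,uv,z):
    uv=np.atleast_2d(uv).astype(float); R=np.array(d['R']);t=np.array(d['t']).ravel();K=np.array(d['mtx'])
    c=-R.T@t; v=(R.T@np.linalg.inv(K)@np.c_[uv,np.ones(len(uv))].T).T
    return c+v*((z-c[2])/v[:,2])[:,None]
def proj(d,X):
    p=(np.array(d['mtx'])@(np.array(d['R'])@np.atleast_2d(X).T+np.array(d['t']).reshape(3,1))).T
    return p[:,:2]/p[:,2:]
def tri(ds,uvs):
    A=[];b=[]
    for d,uv in zip(ds,uvs):
        R=np.array(d['R']);c=-R.T@np.array(d['t']).ravel();v=R.T@np.linalg.inv(d['mtx'])@np.array([*uv,1.]);v/=np.linalg.norm(v)
        P=np.eye(3)-np.outer(v,v);A.append(P);b.append(P@c)
    X=np.linalg.solve(sum(A),sum(b)); return X
E
python3 - <<'E'
from h import *
for n in ['scene','side','wrist']:
    d=grab(n,n+'0.png'); R=np.array(d['R']);print(n,-R.T@np.array(d['t']).ravel(),R[2],d['mtx'][0])
print(manip.state(),manip.tip_reach)
E
```

```text
scene [0.09498159 0.39091734 0.70680633] [ 0.49682443 -0.38362939 -0.77845615] [443.53754995   0.         322.46476069]
side [0.53363919 0.90230966 0.75227903] [-0.01225052 -0.77812097 -0.62799496] [553.20795615   0.         320.53799128]
wrist [0.62631863 0.07660846 0.37284439] [-0.00171906 -0.29847729 -0.95441519] [426.31104485   0.         319.42386465]
{'time': 0.15, 'joint_pos': array([-1.19024596e-01,  5.32464641e-02,  1.61399391e+00,  1.15211745e-05,
        1.47597181e+00, -1.18977236e-01]), 'joint_vel': array([ 0.00041193, -0.00090248, -0.00386122,  0.00040123, -0.00079389,
       -0.00077036]), 'joint_efforts': array([ 5.10442842e-04, -3.94241810e+01, -3.70721948e+01, -1.15854355e-04,
        4.61802789e-03,  5.00508997e-05]), 'tool_pos': array([6.24545741e-01, 4.23773714e-05, 2.49310674e-01]), 'tool_rot': array([-6.40061851e-04,  7.07123682e-01,  7.07089416e-01, -4.96053964e-04]), 'contact_force': array([-0.24441023,  0.49209398,  0.13422408]), 'ft_torque': array([ 0.00683856,  0.01030137, -0.04382177]), 'grasp_force': 0.0, 'gripper_width': 0.9968353699109285} 0.019
```

View pics/scene0.png

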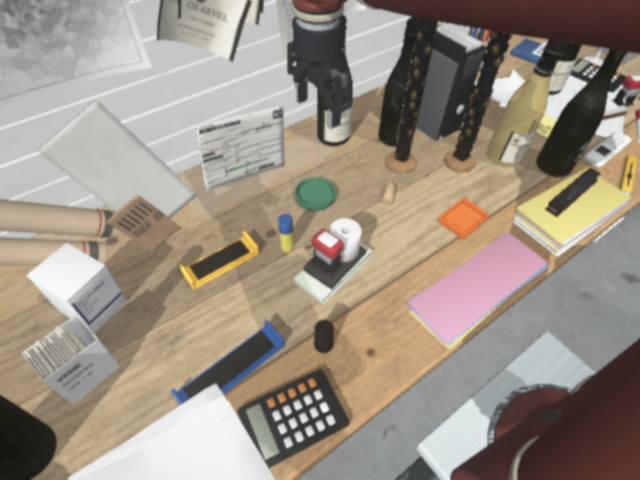

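View pics/side0.png

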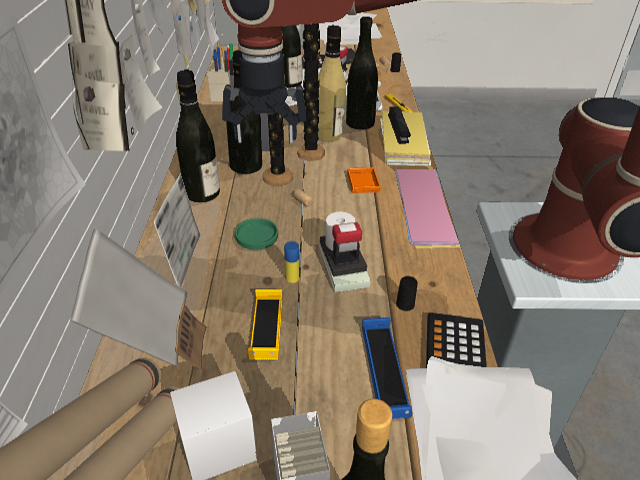

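View pics/wrist0.png

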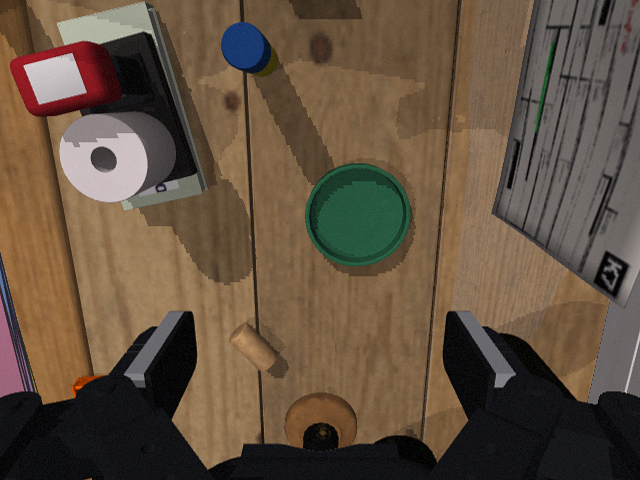

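The scene image shows the pile at about (335,260), dish (316,193), tray (463,218), yellow rest (220,260) and blue rest (230,365). In the side image the pile is at (342,255). The wrist image shows the stamp's red cap at (65,78) and the roll at (105,157).

```bash
cat >> h.py <<'E'
def mask(img,c):
    h=cv2.cvtColor(img,cv2.COLOR_BGR2HSV).astype(int);H,S,V=h[...,0],h[...,1],h[...,2]
    m={'green':(H>65)&(H<90)&(S>110)&(V>40),'orange':(H>5)&(H<16)&(S>215)&(V>120),'yellow':(H>20)&(H<32)&(S>190)&(V>100),
       'blue':(H>102)&(H<120)&(S>150)&(V>50),'red':((H<5)|(H>172))&(S>140)&(V>60)}[c]
    return m.astype(np.uint8)*255
def blobs(d,c,amin=150):
    m=cv2.morphologyEx(mask(d['img'],c),cv2.MORPH_CLOSE,np.ones((5,5)))
    cs=[k for k in cv2.findContours(m,cv2.RETR_EXTERNAL,cv2.CHAIN_APPROX_NONE)[0] if cv2.contourArea(k)>amin]
    return sorted(cs,key=cv2.contourArea,reverse=True)
def rect(d,k,z):
    P=ray(d,k.reshape(-1,2),z)[:,:2]; (c,s,a)=cv2.minAreaRect((P*1000).astype(np.float32)); return np.r_[c,s,a].round(1)
E
cat > m.py <<'E'
from h import *
for n in ['scene','side','wrist']:
    d=dict(np.load(f'/tmp/{n}0.png.npz'))
    for c,z in [('green',.016),('orange',.016),('yellow',.026),('blue',.026),('red',.111)]:
        for k in blobs(d,c)[:4]: print(n,c,cv2.boundingRect(k),cv2.contourArea(k),rect(d,k,z), cv2.approxPolyDP(cv2.convexHull(k),4,True).reshape(-1,2).tolist())
E
python3 m.py
```

```text
scene red (313, 237, 29, 20) 169.5 [458.7 103.4  49.6  33.5  39.5] [[341, 245], [330, 256], [313, 239]]
side green (235, 219, 43, 30) 983.5 [655.9 -10.7  89.4  97.9   1. ] [[275, 225], [277, 236], [268, 246], [248, 248], [237, 241], [236, 228], [245, 221], [262, 219]]
side orange (348, 168, 32, 25) 598.0 [ 414.1 -220.8   68.3  103.7    3.5] [[374, 169], [379, 191], [352, 192], [348, 169]]
side yellow (248, 289, 34, 70) 1848.0 [6.158e+02 2.467e+02 5.060e+01 1.599e+02 2.000e-01] [[281, 290], [277, 358], [249, 358], [255, 290]]
side blue (362, 318, 50, 100) 730.0 [416.5 335.9  51.  198.1   4.9] [[364, 319], [389, 318], [411, 416], [393, 417], [376, 397]]
side blue (285, 242, 14, 20) 228.0 [578.2  59.1  26.5  58.7   1.6] [[295, 242], [298, 258], [288, 261], [285, 245]]
side red (515, 185, 125, 94) 5043.0 [ -7.3  74.4 382.7 187.5  34.6] [[639, 187], [639, 256], [604, 275], [572, 278], [550, 272], [529, 260], [517, 243], [519, 222], [566, 197], [617, 185]]
side red (223, 0, 172, 47) 2646.0 [  548.  -1090.3   662.5   487.5     3. ] [[394, 0], [269, 46], [242, 43], [223, 0]]
side red (583, 1
[... 176 characters left out ...]
54.6  53.3  10.6] [[358, 224], [360, 240], [336, 243], [333, 226]]
wrist green (305, 164, 105, 102) 8229.0 [658.3 -18.2  90.3  90.2   0. ] [[365, 164], [400, 185], [409, 205], [409, 222], [402, 240], [385, 257], [348, 265], [317, 248], [307, 229], [306, 207], [327, 173]]
wrist orange (71, 376, 29, 22) 158.5 [ 391.6 -187.9   37.7   12.2   41.5] [[99, 376], [74, 397], [71, 387], [78, 378]]
wrist blue (222, 22, 44, 47) 1523.0 [568.  116.6  31.9  31.7  53.9] [[240, 22], [265, 38], [260, 59], [249, 68], [235, 67], [222, 51], [225, 31]]
wrist red (10, 41, 98, 75) 5082.0 [477.7  88.5  55.5  34.5  12. ] [[101, 46], [107, 89], [102, 100], [63, 113], [35, 115], [27, 109], [11, 71], [12, 60], [82, 41]]
```

Request:
move_arm:
  rows:
    - [0.5,-3,-1,0,0,0,1]
    - [0.5,-3,-1,0,0,0,1]
    - [0.5,-3,-1,0,0,0,1]
    - [0.5,-3,-1,0,0,0,1]
    - [0,0,0,0,0,0,1]
    - [0,0,0,0,0,0,1]
    - [0,0,0,0,0,0,1]

```text
time: 0.73
tool_pos: [0.5051, 0.0199, 0.29]
tool_rot: [0.0, 0.707, 0.707, 0.0]
contact_force: [0.2, 0.4, -0.6]
gripper_width: 1.002
grasp_force: 0.0
```

```bash
python3 -c "
from h import *
grab('wrist','w1.png')"
```

Request:
move_arm:
  rows:
    - [3,0,0,0,0,0,1]
    - [3,0,0,0,0,0,1]
    - [2,0,0,0,0,0,1]
    - [0,0,0,0,0,0,1]
    - [0,0,0,0,0,0,1]
    - [0,0,0,0,0,0,1]

```text
time: 1.28
tool_pos: [0.5053, 0.0995, 0.2895]
tool_rot: [-0.0, 0.707, 0.707, -0.001]
contact_force: [-0.3, -0.1, -0.7]
gripper_width: 1.003
grasp_force: 0.0
```

```bash
python3 -c "
from h import *
grab('wrist','w2.png')
a=cv2.imread('pics/w1.png');b=cv2.imread('pics/w2.png')
cv2.imwrite('pics/w12.png',cv2.resize(np.vstack([a[:,80:560],b[:,80:560]]),None,fx=.62,fy=.62))"
```

```text
(no output)
```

View pics/w1.png

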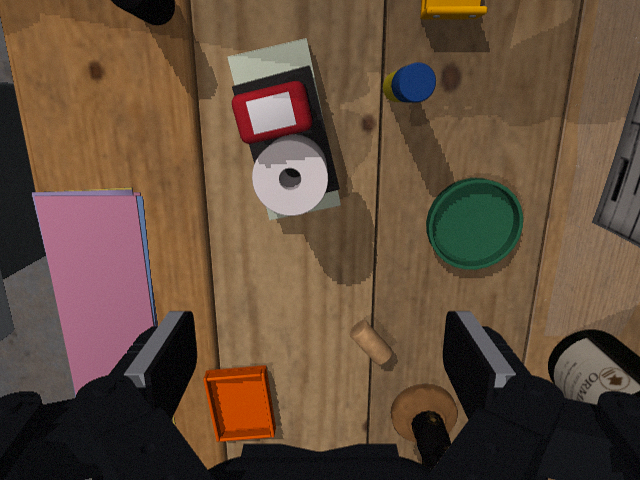

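View pics/w2.png

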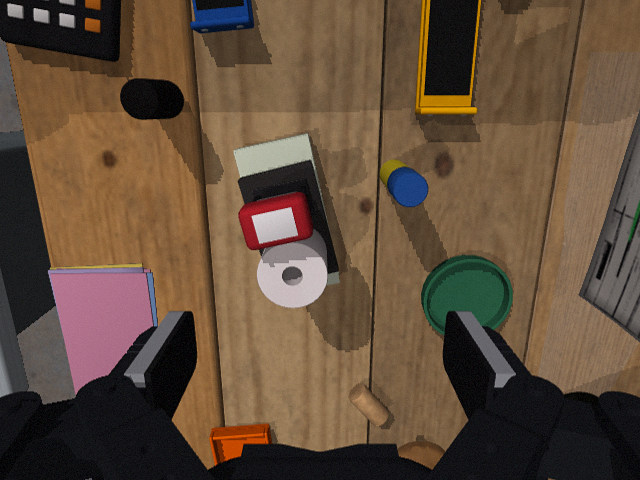

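w1 shows the cap label at (271,113), the roll hole at (290,178), the book's top corners at (230,57) and (306,40), the tray at (240,403) and the dish at (475,223). w2 shows the same things with the label at (276,224) and the hole at (292,276), plus the near ends of the rests.

```bash
cat > m2.py <<'E'
from h import *
a,b=[dict(np.load(f'/tmp/w{i}.png.npz')) for i in (1,2)]
def sub(d,box,f):
    x0,y0,x1,y1=box; m=f(d['img'][y0:y1,x0:x1]).astype(np.uint8)
    n,l,s,c=cv2.connectedComponentsWithStats(m); i=1+np.argmax(s[1:,4]); k=cv2.findContours((l==i).astype(np.uint8),cv2.RETR_EXTERNAL,cv2.CHAIN_APPROX_NONE)[0][0]
    return c[i]+[x0,y0], k+[x0,y0]
w=lambda im: im.min(2)>170
la,lka=sub(a,(245,90,300,138),w); lb,lkb=sub(b,(250,203,305,247),w)
L=tri([a,b],[la,lb]); print('label',la,lb,L, rect(a,lka,L[2]),rect(b,lkb,L[2]))
bk=lambda im: im.max(2)<75
ha,_=sub(a,(275,162,305,194),bk); hb,_=sub(b,(278,262,306,290),bk)
H=tri([a,b],[ha,hb]); print('hole',ha,hb,H)
for n,p,q in [('bookTL',(230,57),(235,152)),('bookTR',(306,40),(309,135))]: print(n,tri([a,b],[p,q]))
for n,d in (('a',a),('b',b)):
    for c,z in [('green',.016),('orange',.016),('red',.111),('red',.1),('blue',.084)]:
        for k in blobs(d,c)[:1 if c!='blue' else 2]: print(n,c,rect(d,k,z),cv2.boundingRect(k))
ga,gb=[cv2.boundingRect(blobs(d,'green')[0]) for d in (a,b)]
print('dish tri',tri([a,b],[(g[0]+g[2]/2,g[1]+g[3]/2) for g in (ga,gb)]))
# book pale edges
for d,y0 in ((a,20),(b,110)):
    hsv=cv2.cvtColor(d['img'],cv2.COLOR_BGR2HSV).astype(int)
    m=((hsv[...,1]<50)&(hsv[...,2]>110)&(hsv[...,0]>35)&(hsv[...,0]<95)).astype(np.uint8)*255
    for k in cv2.findContours(m,cv2.RETR_EXTERNAL,cv2.CHAIN_APPROX_NONE)[0]:
        x,y,w_,h_=cv2.boundingRect(k)
        if cv2.contourArea(k)>60 and 215<x<345: print('book',(x,y,w_,h_),rect(d,k,.019), ray(d,cv2.approxPolyDP(k,4,True).reshape(-1,2),.019)[:,:2].round(4).tolist())
E
python3 m2.py
```

```text
label [268.92313851 112.39231385] [274.48622222 224.80622222] [0.4730944  0.08936385 0.11205895] [473.7  89.3  29.5  21.4  12.8] [473.7  89.3  29.4  21.5  12.8]
hole [289.26666667 177.17192982] [285.53703704 273.7037037 ] [0.48142943 0.04149413 0.09039263]
bookTL [0.43084959 0.13236336 0.02432439]
bookTR [0.49624359 0.14665223 0.01563727]
a green [657.9 -17.5  90.5  92.   11.5] (427, 178, 96, 91)
a orange [ 417.5 -226.6   69.8   95.9    5.2] (203, 366, 71, 76)
a red [474.   89.6  50.9  33.1  12.5] (232, 81, 79, 62)
a red [472.8  89.3  52.8  34.3  12.5] (232, 81, 79, 62)
a blue [576.6 110.9  26.3  29.5  50.8] (392, 63, 44, 39)
b green [656.6 -12.   92.1  86.7   6.7] (421, 255, 92, 80)
b orange [ 415.5 -202.4   70.2   53.6    5. ] (209, 424, 60, 42)
b red [473.9  91.8  51.   36.   12.7] (238, 192, 74, 58)
b red [472.7  88.7  52.9  37.4  12.7] (238, 192, 74, 58)
b blue [574.9 112.4  26.5  33.3  46.8] (388, 167, 40, 40)
b blue [437.9 233.9  17.6  43.7  90. ] (190, 0, 63, 29)
dish tri [ 0.66467286 -0.02188536 -0.00300991]
book (228, 39, 84, 46) [464.  129.3  69.4  22.7  12.7] [[0.4955, 0.147], [0.4293, 0.1328], [0.4332, 0.1118], [0.4578, 0.1167], [0.4667, 0.124], [0.4649, 0.1192], [0.4711, 0.124], [0.4753, 0.1216], [0.4746, 0.1289], [0.4823, 0.1232], [0.4858, 0.1281], [0.4789, 0.1281], [0.4851, 0.1328], [0.491, 0.1297], [0.4884, 0.1256], [0.497, 0.1305], [0.4996, 0.1256]]
book (234, 134, 81, 43) [465.  125.4  69.8  32.5  11.4] [[0.4954, 0.1478], [0.4654, 0.1416], [0.4699, 0.1407], [0.4296, 0.1336], [0.4314, 0.1172], [0.436, 0.1162], [0.4328, 0.1097], [0.4934, 0.1281], [0.5016, 0.1162]]
```

Request:
move_arm:
  rows:
    - [-1.0,-3.2,0,0,0,0,1]
    - [0,0,2,0,0,-6.3,1]
    - [0,0,3,0,0,-6.4,1]
    - [0,0,3.5,0,0,0,1]
    - [0,0,3.5,0,0,0,1]
    - [0,0,2.5,0,0,0,1]
    - [0,0,2.0,0,0,0,1]
    - [0,0,1.2,0,0,0,1]
    - [0,0,1.0,0,0,0,1]
    - [0,0,0,0,0,0,1]
    - [0,0,0,0,0,0,1]
    - [0,0,0,0,0,0,1]

```text
time: 2.33
tool_pos: [0.4742, 0.0899, 0.1049]
tool_rot: [0.001, 0.625, 0.781, 0.001]
contact_force: [0.6, 0.0, 0.6]
gripper_width: 1.003
grasp_force: 0.0
```

```bash
python3 -c "
from h import *
d=grab('wrist','w3.png');s=grab('side','s3.png')
print(manip.state()['tool_pos'],manip.state()['tool_rot'])
cv2.imwrite('pics/c3.png',np.hstack([cv2.resize(d['img'],(480,360)),cv2.resize(s['img'][170:310,280:400],(309,360))]))"
```

```text
[0.47419874 0.09001874 0.10501433] [0.00117083 0.62456821 0.78096875 0.00099908]
```

View pics/c3.png

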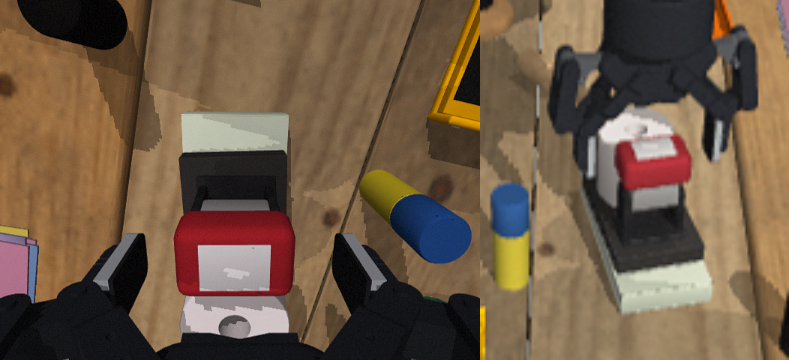

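The jaws straddle the cap symmetrically: the cap is at (234,250) between pads at 132 and 345 in the left half, and its yaw is aligned.

Request:
move_arm:
  rows:
    - [0,0,0.4,0,0,0,1]
    - [0,0,0,0,0,0,0.3]
    - [0,0,0,0,0,0,-0.2]
    - [0,0,0,0,0,0,-0.2]
    - [0,0,0,0,0,0,-0.4]
    - [0,0,0,0,0,0,-0.4]
    - [0,0,0,0,0,0,-0.4]
    - [0,0,0,0,0,0,-0.4]
    - [0,0,-1,0,0,0,-0.4]
    - [0,0,-2,0,0,0,-0.4]
    - [0,0,-3,0,0,0,-0.4]
    - [0,0,-3,0,0,0,-0.4]
    - [0,0,-3,0,0,0,-0.4]
    - [0,0,0,0,0,0,-0.4]
    - [0,0,0,0,0,0,-0.4]

```text
time: 3.68
tool_pos: [0.474, 0.09, 0.2217]
tool_rot: [0.002, 0.625, 0.781, 0.001]
contact_force: [-0.6, 1.2, -1.3]
gripper_width: 0.578
grasp_force: 62.4
```

```bash
python3 -c "
from h import *
d=grab('wrist','w4.png');s=grab('side','s4.png')
cv2.imwrite('pics/c4.png',np.hstack([cv2.resize(d['img'],(480,360)),cv2.resize(s['img'][120:300,250:404],(308,360))]))"
```

```text
(no output)
```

View pics/c4.png

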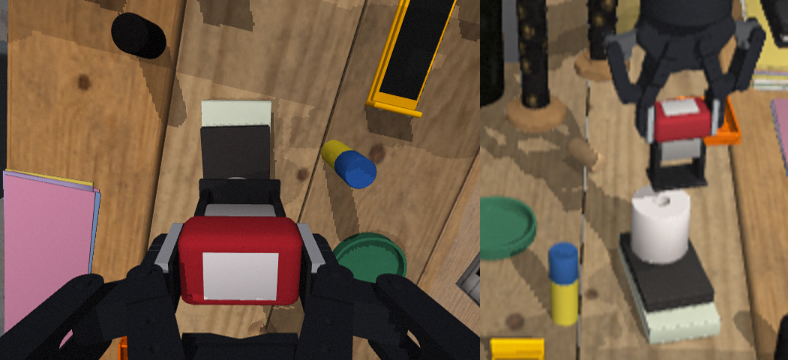

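The stamp hangs upright in the jaws, and the roll still stands on the case at (660,225) in the right half.

```bash
python3 -c "
from h import *
s=dict(np.load('/tmp/side0.png.npz'));c=dict(np.load('/tmp/scene0.png.npz'))
print(ray(s,[(311,153),(278,178),(311,20)],0),ray(c,[(460,161),(402,161)],0))
a=dict(np.load('/tmp/w1.png.npz'))
k=blobs(a,'orange')[0];print(cv2.approxPolyDP(cv2.convexHull(k),4,True).reshape(-1,2).tolist())
print(ray(a,cv2.approxPolyDP(cv2.convexHull(k),4,True).reshape(-1,2),.016)[:,:2].round(4).tolist())
print(manip.state()['joint_pos'])
d=dict(np.load('/tmp/w4.png.npz'))
for k in blobs(d,'green')[:1]: print(rect(d,k,.016))
"
```

```text
[[ 0.54315658 -0.36989161  0.        ]
 [ 0.623386   -0.24793103  0.        ]
 [ 0.55433596 -1.44368251  0.        ]] [[ 0.54517413 -0.36868015  0.        ]
 [ 0.6269236  -0.25520053  0.        ]]
[[265, 366], [273, 436], [217, 441], [203, 380], [206, 371]]
[[0.448, -0.1767], [0.4536, -0.2698], [0.3889, -0.2768], [0.3795, -0.1944], [0.3837, -0.183]]
[ 3.33024150e-02 -2.81073185e-01  1.97380546e+00 -8.30854489e-06
  1.45117800e+00 -1.88334698e-01]
[658.2  -2.4  62.   89.8  59.4]
```

Request:
move_arm:
  rows:
    - [-2,-0.7,0,0,0,0,-0.4]
    - [-3.5,-1.25,0,0,0,0,-0.4]
    - [-3.6,-1.3,0,0,0,0,-0.4]
    - [-3.6,-1.3,0,0,0,0,-0.4]
    - [-3.6,-1.3,0,0,0,0,-0.4]
    - [-3.6,-1.3,0,0,0,0,-0.4]
    - [-3.6,-1.3,0,0,0,0,-0.4]
    - [-3.6,-1.3,0,0,0,0,-0.4]
    - [-3.5,-1.25,0,0,0,0,-0.4]
    - [-2.5,-0.9,0,0,0,0,-0.4]
    - [-2,-0.6,0,0,0,0,-0.4]
    - [0,0,0,0,0,0,-0.4]
    - [0,0,0,0,0,0,-0.4]
    - [0,0,0,0,0,0,-0.4]

```text
time: 4.95
tool_pos: [0.4275, -0.2788, 0.2174]
tool_rot: [-0.002, 0.625, 0.781, 0.0]
contact_force: [-0.2, -1.2, -1.2]
gripper_width: 0.579
grasp_force: 62.3
```

```bash
python3 -c "
from h import *
d=grab('wrist','w5.png');m=mask(d['img'],'orange');print(manip.state()['tool_pos'])
k=blobs(d,'orange')[0];print(cv2.boundingRect(k),rect(d,k,.016))
p=cv2.approxPolyDP(cv2.convexHull(k),4,True).reshape(-1,2)
print(p.tolist(),ray(d,p,.016)[:,:2].round(4).tolist())
"
```

```text
[ 0.42784405 -0.27861395  0.21789163]
(268, 76, 103, 126) [ 416.7 -231.7   67.5   85.4    5.7]
[[279, 76], [370, 88], [353, 201], [268, 191]] [[0.3798, -0.193], [0.4455, -0.1865], [0.4537, -0.2701], [0.3876, -0.2769]]
```

View pics/w5.png

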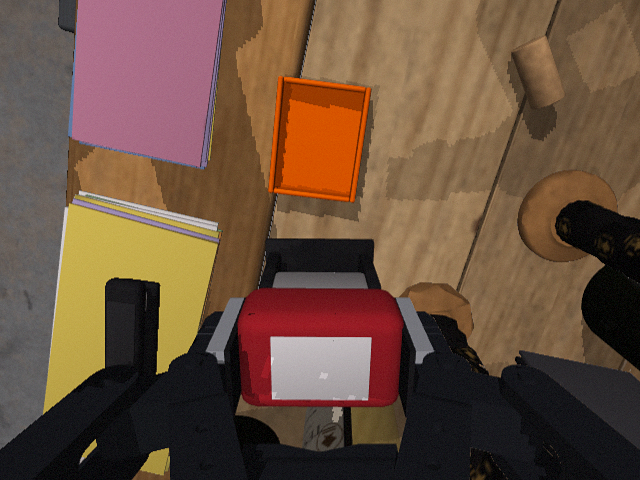

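The tray is at (320,140), sized 67.5 x 85.4 mm at z = 16 mm, with its centre at (0.4167, -0.2317) and yaw 5.7°. The stamp hangs straight in the jaws.

Request:
move_arm:
  rows:
    - [2.4,0,0,0,0,0,-0.4]
    - [2.4,0,0,0,0,0,-0.4]
    - [0,0,0.8,0,0,-6.9,-0.4]
    - [0,0,0.8,0,0,-6.9,-0.4]
    - [0,0,0.8,0,0,-6.9,-0.4]
    - [0,0,0.8,0,0,-6.9,-0.4]
    - [0,0,0.8,0,0,-6.9,-0.4]
    - [0,0,0.8,0,0,-6.9,-0.4]
    - [0,0,0.8,0,0,-6.9,-0.4]
    - [0,0,0.8,0,0,-6.9,-0.4]
    - [0,0,0.8,0,0,-6.9,-0.4]
    - [0,0,0.8,0,0,-6.9,-0.4]
    - [0,0,0.8,0,0,-6.9,-0.4]
    - [0,0,0.8,0,0,-6.9,-0.4]
    - [0,0,0,0,0,0,-0.4]
    - [0,0,0,0,0,0,-0.4]

```text
time: 6.33
tool_pos: [0.4174, -0.2318, 0.1227]
tool_rot: [-0.001, -0.047, 0.999, 0.001]
contact_force: [0.9, -0.6, -0.7]
gripper_width: 0.584
grasp_force: 62.3
```

```bash
cat > st.py <<'E'
from h import *
from scipy.spatial.transform import Rotation as Ro
import sys
s=manip.state();w,x,y,z=s['tool_rot'];M=Ro.from_quat([x,y,z,w]).as_matrix()
print('t',round(s['time'],2),'pos',s['tool_pos'].round(4),'yaw',np.degrees(np.arctan2(M[1,1],M[0,1])).round(2),'tilt',M[:2,2].round(4),'F',s['contact_force'].round(1),'w',round(s['gripper_width'],3),'g',round(s['grasp_force'],1))
if len(sys.argv)>3:
    t=np.array([float(v) for v in sys.argv[1:4]]); print('tool shift cm',((M.T@(t-s['tool_pos']))*100).round(2))
E
python3 st.py .4167 -.2317 .0735
```

```text
t 6.33 pos [ 0.4174 -0.2318  0.1227] yaw 95.42 tilt [-0.0011  0.001 ] F [ 0.9 -0.6 -0.7] w 0.584 g 62.3
tool shift cm [0.06 0.01 4.92]
```

Request:
move_arm:
  rows:
    - [0.05,0,1.5,0,0,0,-0.4]
    - [0,0,1.5,0,0,0,-0.4]
    - [0,0,0.8,0,0,0,-0.4]
    - [0,0,0.4,0,0,0,-0.4]
    - [0,0,0.3,0,0,0,-0.4]
    - [0,0,0.2,0,0,0,-0.4]
    - [0,0,0.1,0,0,0,-0.4]
    - [0,0,0,0,0,0,-0.4]
    - [0,0,0,0,0,0,-0.4]

```text
time: 7.08
tool_pos: [0.4174, -0.2334, 0.0758]
tool_rot: [0.0, -0.048, 0.999, -0.0]
contact_force: [0.3, -0.6, -1.4]
gripper_width: 0.58
grasp_force: 62.3
```

```bash
python3 st.py .4167 -.2317 .0725
```

```text
t 7.08 pos [ 0.4174 -0.2334  0.0758] yaw 95.49 tilt [ 0.0007 -0.0005] F [ 0.3 -0.6 -1.4] w 0.58 g 62.3
tool shift cm [0.06 0.17 0.33]
```

Request:
move_arm:
  rows:
    - [0,0.1,0.1,0,0,0,-0.4]
    - [0,0,0.1,0,0,0,-0.4]
    - [0,0,0.1,0,0,0,-0.4]
    - [0,0,0,0,0,0,-0.4]

```text
time: 7.42
tool_pos: [0.4169, -0.232, 0.0721]
tool_rot: [-0.0, -0.048, 0.999, 0.0]
contact_force: [0.3, -0.2, -0.9]
gripper_width: 0.583
grasp_force: 62.3
```

Request:
move_arm:
  rows:
    - [0,0,0.1,0,0,0,-0.4]
    - [0,0,0.1,0,0,0,-0.4]
    - [0,0,0,0,0,0,-0.4]

```text
time: 7.67
tool_pos: [0.4169, -0.232, 0.07]
tool_rot: [-0.0, -0.048, 0.999, 0.0]
contact_force: [0.3, 0.6, -0.8]
gripper_width: 0.583
grasp_force: 62.3
```

Request:
move_arm:
  rows:
    - [0,0,0.1,0,0,0,-0.4]
    - [0,0,0.1,0,0,0,-0.4]
    - [0,0,0,0,0,0,-0.4]

```text
time: 7.92
tool_pos: [0.4173, -0.2323, 0.069]
tool_rot: [0.0, -0.048, 0.999, 0.0]
contact_force: [-2.2, 1.2, 4.3]
gripper_width: 0.576
grasp_force: 63.0
```

```bash
python3 st.py; python3 -c "
from h import *
s=grab('side','s6.png');c=grab('scene','c6.png')
cv2.imwrite('pics/c6c.png',np.hstack([cv2.resize(s['img'][130:220,310:420],(440,360)),cv2.resize(c['img'][160:250,405:495],(360,360))]))"
```

```text
t 7.92 pos [ 0.4173 -0.2323  0.069 ] yaw 95.5 tilt [0.     0.0001] F [-2.2  1.2  4.3] w 0.576 g 63.0
```

View pics/c6c.png

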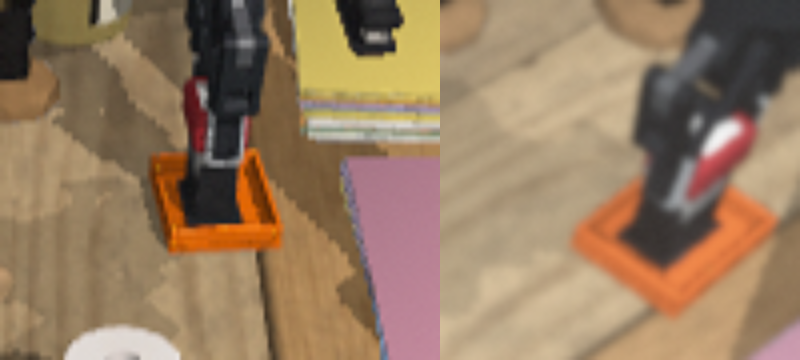

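The stamp stands inside the tray (around (215,200) in the left half) and the force shows contact. I'll release it.

Request:
move_arm:
  rows:
    - [0,0,0,0,0,0,0.3]
    - [0,0,0,0,0,0,0.6]
    - [0,0,0,0,0,0,1]
    - [0,0,0,0,0,0,1]
    - [0,0,0,0,0,0,1]
    - [0,0,-1,0,0,0,1]
    - [0,0,-2,0,0,0,1]
    - [0,0,-3,0,0,0,1]
    - [0,0,-4,0,0,0,1]
    - [0,0,-3,0,0,6.9,1]
    - [0,0,-2,0,0,6.9,1]
    - [0,0,0,0,0,6.9,1]
    - [0,0,0,0,0,6.9,1]
    - [0,0,0,0,0,6.9,1]
    - [0,0,0,0,0,6.9,1]
    - [0,0,0,0,0,6.9,1]
    - [0,0,0,0,0,6.9,1]
    - [0,0,0,0,0,6.9,1]
    - [0,0,0,0,0,6.9,1]
    - [0,0,0,0,0,6.9,1]

```text
time: 9.68
tool_pos: [0.4171, -0.2321, 0.2191]
tool_rot: [0.0, 0.579, 0.815, -0.0]
contact_force: [0.1, -0.0, -0.1]
gripper_width: 1.0
grasp_force: 0.0
```

```bash
python3 -c "
from h import *
w=grab('wrist','w7.png');k=blobs(w,'red')[0];print(rect(w,k,.081))"; python3 st.py .475 .0 .22
```

```text
[ 419.3 -229.6   33.1   53.3    4.8]
t 9.73 pos [ 0.4171 -0.2321  0.2191] yaw 19.05 tilt [ 0.0006 -0.0005] F [ 1.1 -0.2  0.3] w 1.003 g 0.0
tool shift cm [20.05 13.05 -0.1 ]
```

Request:
move_arm:
  rows:
    - [2,1.3,-0.5,0,0,0,1]
    - [3.2,2.1,-1,0,0,0,1]
    - [3.3,2.15,-1,0,0,0,1]
    - [3.3,2.15,-0.5,0,0,0,1]
    - [3.3,2.15,0,0,0,0,1]
    - [3,2,0,0,0,0,1]
    - [2,1.2,0,0,0,0,1]
    - [0,0,0,0,0,6.3,1]
    - [0,0,0,0,0,0,1]
    - [0,0,0,0,0,0,1]

```text
time: 10.57
tool_pos: [0.4726, 0.0012, 0.2488]
tool_rot: [0.0, 0.619, 0.786, 0.0]
contact_force: [0.0, 0.4, -0.0]
gripper_width: 0.998
grasp_force: 0.0
```

```bash
python3 -c "
from h import *
w=grab('wrist','w8.png')
p=proj(w,[[.483,.041,.091]])[0];print(p)
"; python3 st.py
```

```text
[346.46925447 164.82811321]
t 10.62 pos [0.4725 0.0007 0.2487] yaw 13.48 tilt [ 0.0004 -0.0002] F [-0.3 -0.2  0.3] w 1.002 g 0.0
```

View pics/w8.png

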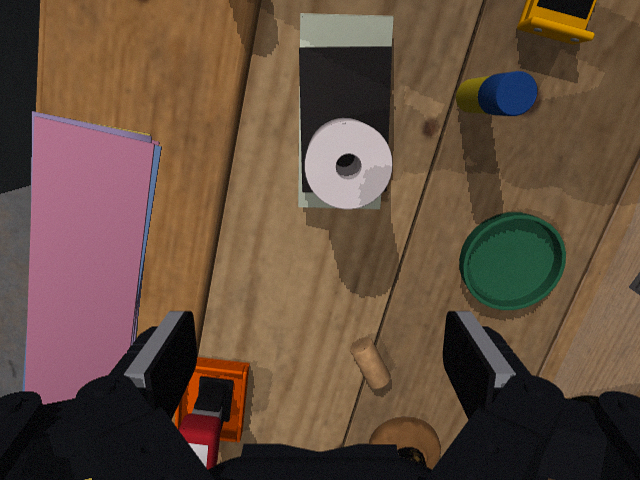

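The roll's top is centred at (348,165), 2 px from the prediction. The stamp stands in the tray at (210,400).

Request:
move_arm:
  rows:
    - [1.85,1.05,0,0,0,0,1]
    - [1.85,1.05,2,0,0,0.6,1]
    - [0,0,3,0,0,0,1]
    - [0,0,3.5,0,0,0,1]
    - [0,0,3.5,0,0,0,1]
    - [0,0,2.5,0,0,0,1]
    - [0,0,1.8,0,0,0,1]
    - [0,0,1.2,0,0,0,1]
    - [0,0,0,0,0,0,1]
    - [0,0,0,0,0,0,1]

```text
time: 11.45
tool_pos: [0.4846, 0.0413, 0.0735]
tool_rot: [-0.0, 0.625, 0.781, -0.0]
contact_force: [0.1, 0.5, 0.3]
gripper_width: 0.998
grasp_force: 0.0
```

```bash
python3 -c "
from h import *
w=grab('wrist','w9.png')
g=w['img'].min(2)>150
n,l,s,c=cv2.connectedComponentsWithStats(g.astype(np.uint8));print([ (s[i].tolist(),c[i].round()) for i in range(1,n) if s[i,4]>1500])
"; python3 st.py .4843 .0413 .074
```

```text
[([223, 30, 182, 67, 7109], array([294.,  60.])), ([213, 250, 198, 201, 26950], array([310., 358.]))]
t 11.5 pos [0.4855 0.0414 0.0746] yaw 12.7 tilt [ 0.0019 -0.0002] F [ 0.  -0.2  0.5] w 1.0 g 0.0
tool shift cm [ 0.02 -0.12  0.06]
```

View pics/w9.png

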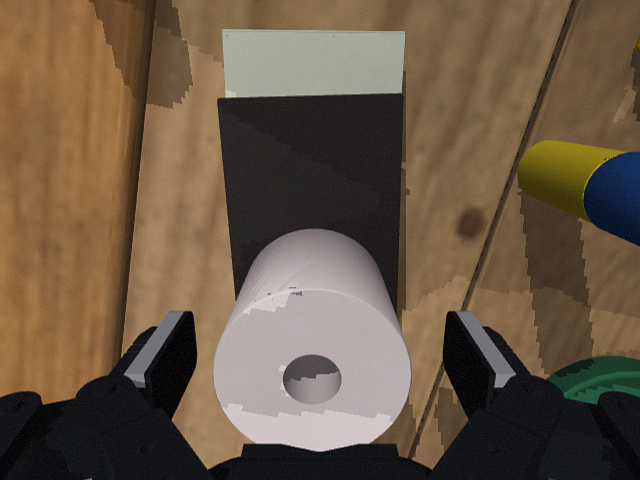

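The roll is centred at column 312 against 319.5 for the jaws, about 2 mm off along the closing line. I'll shift and then grip.

Request:
move_arm:
  rows:
    - [0,-0.2,0,0,0,0,1]
    - [0,0,0,0,0,0,0.6]
    - [0,0,0,0,0,0,0.4]
    - [0,0,0,0,0,0,0.2]
    - [0,0,0,0,0,0,-0.3]
    - [0,0,0,0,0,0,-0.3]
    - [0,0,0,0,0,0,-0.3]
    - [0,0,0,0,0,0,-0.3]
    - [0,0,0,0,0,0,-0.3]

```text
time: 12.25
tool_pos: [0.4837, 0.0413, 0.0748]
tool_rot: [0.001, 0.624, 0.781, 0.001]
contact_force: [-0.1, -0.5, 5.9]
gripper_width: 0.664
grasp_force: 64.3
```

```bash
python3 st.py .658 -.018 .18
```

```text
t 12.25 pos [0.4837 0.0413 0.0748] yaw 12.71 tilt [ 0.0024 -0.0003] F [-0.1 -0.5  5.9] w 0.664 g 64.3
tool shift cm [ -9.63  15.72 -10.48]
```

Request:
move_arm:
  rows:
    - [0,0,-1,0,0,0,-0.3]
    - [0,0,-2,0,0,0,-0.3]
    - [0,0,-3,0,0,0,-0.3]
    - [0,0,-3,0,0,0,-0.3]
    - [-1,1.6,-1.5,0,0,0,-0.3]
    - [-1.8,3,0,0,0,0,-0.3]
    - [-1.9,3.2,0,0,0,0,-0.3]
    - [-1.9,3.2,0,0,0,0,-0.3]
    - [-1.8,2.8,0,0,0,0,-0.3]
    - [-1.2,1.9,0,0,0,0,-0.3]
    - [0,0,0,0,0,0,-0.3]
    - [0,0,0,0,0,0,-0.3]
    - [0,0,0,0,0,0,-0.3]

```text
time: 13.33
tool_pos: [0.6559, -0.0174, 0.1777]
tool_rot: [-0.001, 0.624, 0.781, -0.0]
contact_force: [-0.0, 0.6, -1.3]
gripper_width: 0.665
grasp_force: 64.4
```

```bash
python3 -c "
from h import *
w=grab('wrist','w10.png')
k=blobs(w,'green')[0];print(cv2.boundingRect(k)); P=ray(w,k.reshape(-1,2),.016)
print(P[:,:2].min(0),P[:,:2].max(0))
"; python3 st.py .658 -.018 .045
```

```text
(256, 153, 131, 99)
[ 0.6132784  -0.04909456] [0.70384855 0.02698276]
t 13.38 pos [ 0.6557 -0.0172  0.1779] yaw 12.72 tilt [-0.0015  0.0004] F [-0.3  0.6 -1.2] w 0.667 g 64.4
tool shift cm [-0.13  0.23 13.29]
```

View pics/w10.png

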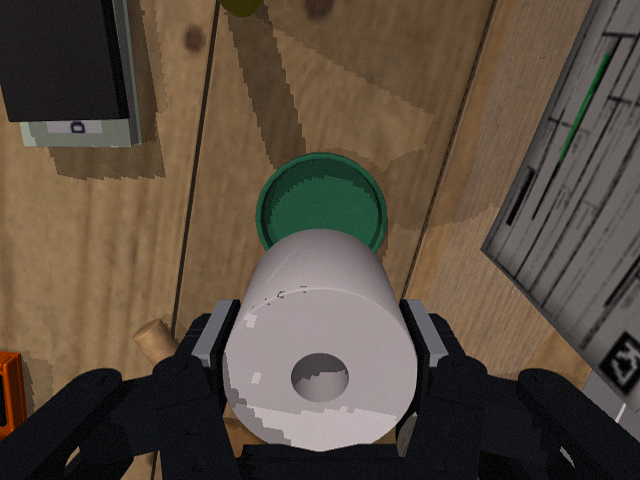

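The dish's visible rim gives its centre at x = 0.6586, y = -0.019, as measured before. The roll hangs straight and the case with the book's end shows at top left.

Request:
move_arm:
  rows:
    - [-0.13,0.26,2,0,0,0,-0.3]
    - [0,0,3,0,0,0,-0.3]
    - [0,0,3,0,0,0,-0.3]
    - [0,0,2.5,0,0,0,-0.3]
    - [0,0,1.2,0,0,0,-0.3]
    - [0,0,0.6,0,0,0,-0.3]
    - [0,0,0.3,0,0,0,-0.3]
    - [0,0,0.2,0,0,0,-0.3]
    - [0,0,0,0,0,0,-0.3]
    - [0,0,0,0,0,0,-0.3]

```text
time: 14.22
tool_pos: [0.6608, -0.0186, 0.0523]
tool_rot: [0.001, 0.625, 0.781, 0.001]
contact_force: [-0.5, -0.5, -0.9]
gripper_width: 0.661
grasp_force: 64.3
```

```bash
python3 st.py .6585 -.0185 .0445
```

```text
t 14.22 pos [ 0.6608 -0.0186  0.0523] yaw 12.7 tilt [ 0.003  -0.0004] F [-0.5 -0.5 -0.9] w 0.661 g 64.3
tool shift cm [ 0.06 -0.23  0.78]
```

Request:
move_arm:
  rows:
    - [0,-0.1,0.2,0,0,0,-0.3]
    - [0,0,0.2,0,0,0,-0.3]
    - [0,0,0.1,0,0,0,-0.3]
    - [0,0,0.1,0,0,0,-0.3]
    - [0,0,0.1,0,0,0,-0.3]
    - [0,0,0,0,0,0,-0.3]

```text
time: 14.72
tool_pos: [0.6587, -0.0187, 0.044]
tool_rot: [-0.0, 0.625, 0.781, -0.0]
contact_force: [-3.0, -0.7, 4.0]
gripper_width: 0.663
grasp_force: 64.7
```

Request:
move_arm:
  rows:
    - [0,0,0,0,0,0,0.5]
    - [0,0,0,0,0,0,0.8]
    - [0,0,0,0,0,0,1]
    - [0,0,0,0,0,0,1]
    - [0,0,0,0,0,0,1]
    - [0,0,-1,0,0,0,1]
    - [0,0,-2,0,0,0,1]
    - [0,0,-3,0,0,0,1]
    - [0,0,-4,0,0,0,1]
    - [0,0,-4,0,0,0,1]
    - [0,0,-4,0,0,0,1]
    - [0,-2,-2,0,0,0,1]
    - [1,-3.5,0,0,0,0,1]
    - [1.2,-3.8,0,0,0,0,1]
    - [1.2,-3.8,0,0,0,0,1]
    - [1,-3,0,0,0,0,1]
    - [0,0,0,0,0,0,1]
    - [0,0,0,0,0,0,1]

```text
time: 16.22
tool_pos: [0.4908, -0.0109, 0.244]
tool_rot: [0.001, 0.625, 0.781, 0.0]
contact_force: [0.9, 0.0, 1.1]
gripper_width: 0.998
grasp_force: 0.0
```

```bash
python3 -c "
from h import *
grab('wrist','w11.png')
"; python3 st.py .4787 .0673 .15
```

```text
t 16.27 pos [ 0.492  -0.0111  0.2444] yaw 12.7 tilt [ 0.0025 -0.0004] F [-0.3 -0.1 -0.3] w 1.0 g 0.0
tool shift cm [7.95 0.41 9.43]
```

View pics/w11.png

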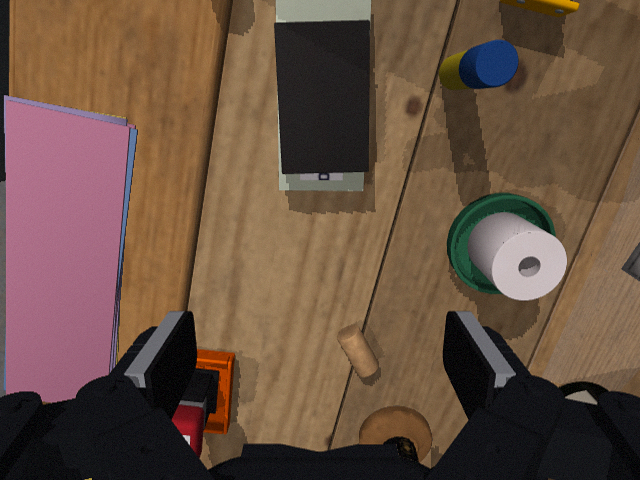

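The roll stands in the dish at (515,255). The case's corners are near (275,22), (371,21), (368,172) and (282,174), and the book's near end is at y≈190.

```bash
python3 -c "
from h import *
w=dict(np.load('/tmp/w11.png.npz'))
m=np.zeros((480,640),np.uint8);m[0:210,250:385]=(w['img'][0:210,250:385].max(2)<52)*255
m=cv2.morphologyEx(m,cv2.MORPH_OPEN,np.ones((5,5)))
k=max(cv2.findContours(m,cv2.RETR_EXTERNAL,cv2.CHAIN_APPROX_NONE)[0],key=cv2.contourArea)
p=cv2.approxPolyDP(k,6,True).reshape(-1,2);print(p.tolist());
for z in (.034,): print(rect(w,k,z),ray(w,p,z)[:,:2].round(4).tolist())
print('book near corners',ray(w,[(279,190),(363,192)],.019)[:,:2])
# height by two views: case far-left corner in w8 (299,46) (yaw 13.5)
b=dict(np.load('/tmp/w8.png.npz')); print(tri([w,b],[(276,22),(300,47)]),tri([w,b],[(371,20),(392,46)]))
"
```

```text
[[368, 21], [275, 23], [283, 173], [368, 171]]
[479.   64.6  67.9 107.7  14.2] [[0.4977, 0.1244], [0.4337, 0.1086], [0.46, 0.0052], [0.5247, 0.0213]]
book near corners [[ 0.45883626 -0.01208187]
 [ 0.52725426  0.00158368]]
[0.43354942 0.10974788 0.02952603] [0.50025675 0.1271362  0.02392633]
```

Request:
move_arm:
  rows:
    - [2.5,0.1,1,0,0,0,1]
    - [2.7,0.14,2,0,0,0,1]
    - [2.5,0.14,3,0,0,-1.3,1]
    - [0,0,3.5,0,0,0,1]
    - [0,0,3,0,0,0,1]
    - [0,0,2.5,0,0,0,1]
    - [0,0,1.5,0,0,0,1]
    - [0,0,0,0,0,0,1]
    - [0,0,0,0,0,0,1]

```text
time: 17.02
tool_pos: [0.4793, 0.0648, 0.078]
tool_rot: [-0.001, 0.616, 0.788, -0.0]
contact_force: [-0.5, -0.2, 0.6]
gripper_width: 1.0
grasp_force: 0.0
```

```bash
python3 -c "
from h import *
w=grab('wrist','w12.png')
"; python3 st.py .479 .0646 .0355
```

```text
t 17.07 pos [0.4802 0.0648 0.0794] yaw 14.0 tilt [0.0013 0.    ] F [ 0.1 -0.3  1. ] w 0.998 g 0.0
tool shift cm [ 0.01 -0.13  4.39]
```

View pics/w12.png

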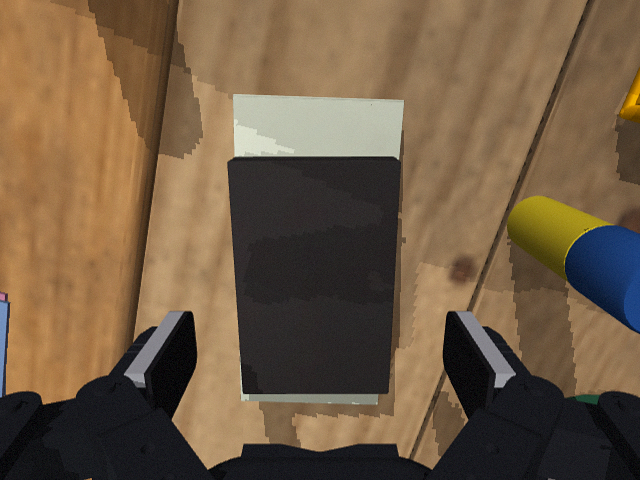

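The case is aligned with the tool at columns 229–400, about 4 px left of the jaw centre. I'll correct 1.5 mm and go down.

Request:
move_arm:
  rows:
    - [0,-0.15,1.5,0,0,0,1]
    - [0,0,1.5,0,0,0,1]
    - [0,0,0.9,0,0,0,1]
    - [0,0,0.4,0,0,0,1]
    - [0,0,0,0,0,0,1]
    - [0,0,0,0,0,0,1]
    - [0,0,0,0,0,0,1]

```text
time: 17.65
tool_pos: [0.4782, 0.0645, 0.0365]
tool_rot: [0.001, 0.616, 0.788, 0.001]
contact_force: [-0.4, 0.5, 0.0]
gripper_width: 0.999
grasp_force: 0.0
```

```bash
python3 st.py .479 .0646 .0355
```

```text
t 17.65 pos [0.4782 0.0645 0.0365] yaw 14.0 tilt [ 0.002 -0.   ] F [-0.4  0.5  0. ] w 0.999 g 0.0
tool shift cm [-0.    0.08  0.1 ]
```

Close on the case.

Request:
move_arm:
  rows:
    - [0,0.05,0,0,0,0,0.75]
    - [0,0,0,0,0,0,0.6]
    - [0,0,0,0,0,0,0.4]
    - [0,0,0,0,0,0,0.2]
    - [0,0,0,0,0,0,0.2]
    - [0,0,0,0,0,0,0.2]
    - [0,0,0,0,0,0,0.2]
    - [0,0,0,0,0,0,0.2]
    - [0,0,-0.5,0,0,0,0.2]
    - [0,0,-1,0,0,0,0.2]
    - [0,0,-2,0,0,0,0.2]
    - [0,0,-2,0,0,0,0.2]
    - [0,0,0,0,0,0,0.2]
    - [0,0,0,0,0,0,0.2]

```text
time: 18.82
tool_pos: [0.4787, 0.0646, 0.0919]
tool_rot: [0.001, 0.616, 0.788, 0.001]
contact_force: [-0.1, 0.1, -1.4]
gripper_width: 0.774
grasp_force: 66.9
```

```bash
python3 -c "
from h import *
d=grab('wrist','w13.png');s=grab('side','s13.png')
cv2.imwrite('pics/c13.png',np.hstack([cv2.resize(d['img'],(480,360)),cv2.resize(s['img'][160:310,280:400],(288,360))]))
# rests from side & scene
"; python3 st.py .616 .24 .18
```

```text
t 18.92 pos [0.477  0.0646 0.0895] yaw 14.0 tilt [-0.0013  0.    ] F [-0.2 -0.4 -1.1] w 0.778 g 66.9
tool shift cm [13.66 17.72 -9.07]
```

View pics/c13.png

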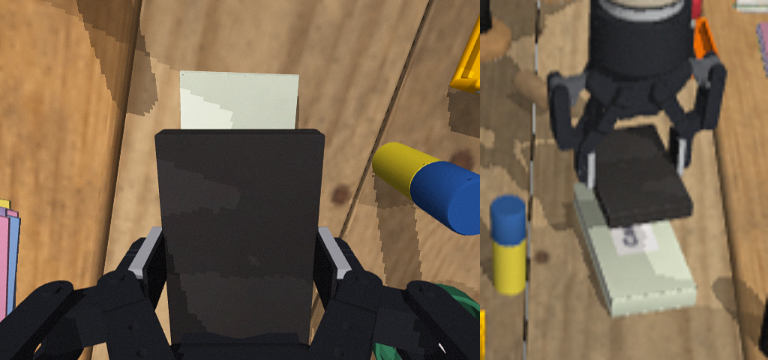

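The case is held level, with the book left in place showing its label. My picture allowance is used up, so from here I only measure numerically.

Request:
move_arm:
  rows:
    - [0,0,-2,0,0,0,0.2]
    - [0,0,-3,0,0,0,0.2]
    - [0,0,-3.5,0,0,0,0.2]
    - [0,0,-3.5,0,0,3.5,0.2]
    - [0,0,-3.5,0,0,3.5,0.2]
    - [0,0,-3.5,0,0,3.5,0.2]
    - [0,0,-2,0,0,3.5,0.2]
    - [1.5,2.1,0,0,0,0,0.2]
    - [2,3.1,0,0,0,0,0.2]
    - [2,3.1,0,0,0,0,0.2]
    - [2,3.1,0,0,0,0,0.2]
    - [1.5,2.4,0,0,0,0,0.2]
    - [0,0,0,0,0,0,0.2]
    - [0,0,0,0,0,0,0.2]
    - [0,0,0,0,0,0,0.2]

```text
time: 20.17
tool_pos: [0.615, 0.1544, 0.2985]
tool_rot: [-0.001, 0.707, 0.707, -0.001]
contact_force: [0.3, -0.4, -0.3]
gripper_width: 0.776
grasp_force: 67.1
```

```bash
cat > mr.py <<'E'
from h import *
import sys
col,f,xlo,xhi=sys.argv[1],sys.argv[2],float(sys.argv[3]),float(sys.argv[4])
w=grab('wrist',f)
ks=[k for k in blobs(w,col,60)]
for k in ks[:8]:
    P=ray(w,k.reshape(-1,2),.02)[:,:2]
    if xlo<P[:,0].mean()<xhi and P[:,1].mean()>.14:
        print(cv2.boundingRect(k),int(cv2.contourArea(k)),'z26',rect(w,k,.026),'z14',rect(w,k,.014))
        p=cv2.approxPolyDP(k,3,True).reshape(-1,2);print(p.tolist())
E
python3 mr.py yellow w14.png .55 .68; python3 st.py .616 .2467 .1
```

```text
(294, 3, 60, 170) 8585 z26 [619.1 238.4 140.8  49.2  90. ] z14 [619.1 238.7 145.1  50.7  90. ]
[[294, 5], [298, 10], [297, 171], [348, 172], [348, 14], [353, 6]]
t 20.22 pos [0.6149 0.1542 0.2992] yaw -0.02 tilt [-0.002  -0.0004] F [ 0.1  0.3 -0.1] w 0.78 g 67.1
tool shift cm [ 9.26  0.15 19.92]
```

```bash
python3 -c "
from h import *
w=dict(np.load('/tmp/w14.png.npz'));im=w['img']
for r in list(range(0,24))+list(range(150,186,1)): print(r,im[r,310].tolist(),im[r,335].tolist())
for r in (40,90,140):
  m=mask(im,'yellow')[r,250:400];x=np.where(m)[0]+250;print(r,x.min(),x.max(),x[np.where(np.diff(x)>3)],x[np.where(np.diff(x)>3)[0]+1])
"
```

```text
0 [83, 114, 140] [64, 90, 116]
1 [86, 112, 140] [91, 124, 156]
2 [77, 96, 122] [94, 116, 145]
3 [28, 161, 219] [29, 171, 232]
4 [0, 220, 253] [0, 228, 253]
5 [0, 232, 253] [0, 233, 253]
6 [0, 225, 252] [0, 230, 252]
7 [0, 213, 252] [0, 223, 253]
8 [0, 195, 249] [0, 204, 249]
9 [0, 162, 230] [0, 169, 230]
10 [0, 120, 179] [0, 122, 174]
11 [0, 84, 128] [0, 88, 127]
12 [0, 79, 117] [0, 75, 114]
13 [0, 73, 110] [0, 72, 108]
14 [0, 129, 193] [0, 138, 202]
15 [0, 163, 229] [0, 161, 230]
16 [0, 137, 202] [0, 136, 200]
17 [0, 126, 186] [0, 123, 185]
18 [0, 127, 184] [0, 124, 185]
19 [0, 127, 187] [0, 128, 188]
20 [0, 131, 188] [0, 125, 186]
21 [0, 126, 187] [0, 128, 186]
22 [0, 131, 189] [0, 125, 185]
23 [0, 126, 186] [0, 124, 183]
150 [29, 26, 29] [30, 26, 35]
151 [29, 32, 29] [30, 30, 31]
152 [29, 27, 30] [28, 23, 29]
153 [27, 30, 32] [30, 26, 26]
154 [33, 28, 28] [33, 28, 30]
155 [30, 23, 18] [34, 18, 13]
156 [19, 95, 138] [0, 138, 204]
157 [0, 187, 252] [0, 197, 253]
158 [0, 211, 253] [0, 208, 252]
159 [0, 205, 251] [0, 207, 250]
160 [0, 205, 250] [0, 206, 250]
161 [0, 200, 249] [0, 205, 250]
162 [0, 204, 250] [0, 205, 250]
163 [0, 206, 251] [0, 205, 251]
164 [0, 186, 243] [0, 188, 244]
165 [0, 186, 243] [0, 183, 243]
166 [0, 131, 192] [0, 146, 208]
167 [0, 145, 212] [0, 152, 216]
168 [0, 159, 227] [0, 167, 230]
169 [0, 222, 252] [0, 227, 252]
170 [0, 238, 255] [0, 237, 255]
171 [0, 210, 253] [0, 212, 252]
172 [15, 101, 141] [20, 99, 144]
173 [38, 32, 27] [39, 27, 28]
174 [43, 39, 45] [38, 35, 36]
175 [42, 44, 46] [37, 39, 46]
176 [34, 31, 38] [30, 32, 37]
177 [35, 34, 41] [32, 29, 33]
178 [35, 36, 41] [39, 41, 43]
179 [39, 41, 43] [39, 40, 45]
180 [48, 47, 50] [44, 45, 52]
181 [42, 46, 48] [44, 43, 47]
182 [51, 49, 55] [45, 44, 47]
183 [44, 43, 50] [45, 45, 50]
184 [39, 39, 45] [41, 39, 43]
185 [34, 39, 44] [42, 44, 48]
40 296 349 [300] [347]
90 297 348 [301] [346]
140 298 347 [301] [345]
```

```bash
python3 -c "
from h import *
w=dict(np.load('/tmp/w14.png.npz'))
print(ray(w,[(322,3),(322,9),(322,168.5)],.026)[:,:2])
print('deck',[ray(w,[(a-.5,r),(b+.5,r)],.014)[:,:2].round(4).tolist() for r,a,b in ((40,296,349),(90,297,348),(140,298,347))])
a=dict(np.load('/tmp/w14.png.npz'));b=dict(np.load('/tmp/w2.png.npz'));print(cv2.boundingRect(blobs(b,'yellow')[0]))
k=blobs(b,'yellow')[0];p=cv2.approxPolyDP(k,3,True).reshape(-1,2);print(p.tolist(),ray(b,p,.026)[:,:2].round(4).tolist())
for z in(.026,.014,0): print(z,ray(b,[(447,107),(447,112),(447,113)],z)[:,1].round(4))
im=b['img']
for r in range(92,118): print(r,im[r,440].tolist(),im[r,455].tolist())
"
```

```text
[[0.61787199 0.30885749]
 [0.61788037 0.30437226]
 [0.61812916 0.17129524]]
deck [[[0.5947, 0.2822], [0.6421, 0.2821]], [[0.5949, 0.2406], [0.642, 0.2406]], [[0.5951, 0.1962], [0.642, 0.1962]]]
(417, 78, 60, 36)
[[419, 78], [421, 111], [476, 112], [476, 108], [469, 106], [470, 93], [461, 95], [460, 104], [452, 103], [454, 96], [449, 95], [445, 104], [437, 96], [423, 97], [423, 82]] [[0.5916, 0.1949], [0.5952, 0.1679], [0.6432, 0.167], [0.6428, 0.1704], [0.6366, 0.172], [0.6363, 0.1827], [0.6287, 0.1811], [0.6286, 0.1737], [0.6216, 0.1745], [0.6228, 0.1803], [0.6184, 0.1811], [0.6156, 0.1737], [0.6081, 0.1803], [0.5961, 0.1795], [0.5952, 0.1917]]
0.026 [0.1712 0.167  0.1662]
0.014 [0.171  0.1667 0.1659]
0 [0.1709 0.1664 0.1655]
92 [18, 17, 16] [13, 5, 6]
93 [15, 10, 9] [11, 16, 12]
94 [20, 11, 3] [21, 8, 9]
95 [6, 78, 121] [3, 85, 124]
96 [0, 117, 182] [0, 123, 182]
97 [0, 131, 191] [0, 130, 194]
98 [0, 124, 185] [0, 124, 186]
99 [0, 121, 183] [0, 125, 187]
100 [0, 128, 187] [0, 127, 187]
101 [0, 122, 185] [0, 129, 189]
102 [0, 127, 188] [0, 123, 185]
103 [0, 127, 188] [0, 128, 187]
104 [0, 130, 192] [0, 130, 190]
105 [0, 137, 200] [0, 133, 198]
106 [0, 87, 137] [0, 85, 135]
107 [0, 113, 172] [0, 117, 173]
108 [0, 155, 221] [0, 154, 220]
109 [0, 159, 225] [0, 155, 222]
110 [0, 150, 214] [0, 148, 210]
111 [0, 136, 201] [0, 142, 204]
112 [0, 117, 173] [0, 116, 172]
113 [0, 82, 125] [0, 87, 123]
114 [16, 53, 74] [22, 55, 78]
115 [29, 45, 55] [30, 46, 55]
116 [40, 52, 61] [36, 46, 62]
117 [31, 46, 60] [36, 49, 62]
```

```bash
python3 -c "
from h import *
w=dict(np.load('/tmp/w14.png.npz'));g=w['img'].max(2).astype(int)
pts=[]
for c in list(range(235,292,6))+list(range(352,405,6)):
  col=g[150:200,c]; r=np.where((col[:-1]>=62)&(col[1:]<62))[0]
  print(c,150+r[:3], end=' ')
# edges
print()
for r in (190,210,230): print(r,[c for c in range(180,460) if abs(g[r,c+1]-g[r,c-1])>35])
"
```

```text
235 [172] 241 [172] 247 [172] 253 [172] 259 [172] 265 [172] 271 [172] 277 [172] 283 [172] 289 [172] 352 [171] 358 [172] 364 [171] 370 [171] 376 [171] 382 [171] 388 [171] 394 [171] 400 [171] 
190 [196, 197, 199, 206, 207, 432, 433, 436, 437, 439, 440]
210 [199, 200, 201, 204, 206, 207, 208, 430, 431, 435, 436, 437, 438]
230 [206, 207, 209, 428, 429, 430, 433, 434, 435, 436, 437]
```

```bash
python3 -c "
from h import *
w=dict(np.load('/tmp/w14.png.npz'))
for z in (.295,.297,.299): print(ray(w,[(207,172.3),(432,171.8)],z)[:,:2])
"; python3 st.py .6184 .2376 .10
```

```text
[[0.58301036 0.21070522]
 [0.65019097 0.21089374]]
[[0.58354579 0.21102498]
 [0.64966893 0.21121053]]
[[0.58408121 0.21134473]
 [0.6491469  0.21152732]]
t 20.22 pos [0.6149 0.1542 0.2992] yaw -0.02 tilt [-0.002  -0.0004] F [ 0.1  0.3 -0.1] w 0.78 g 67.1
tool shift cm [ 8.35  0.39 19.92]
```

Request:
move_arm:
  rows:
    - [2,0.1,0,0,0,0,0.2]
    - [2.2,0.1,0,0,0,0,0.2]
    - [2.2,0.1,0,0,0,0,0.2]
    - [1.9,0,1.5,0,0,0,0.2]
    - [0,0,3,0,0,0,0.2]
    - [0,0,3.5,0,0,0,0.2]
    - [0,0,3.5,0,0,0,0.2]
    - [0,0,3.5,0,0,0,0.2]
    - [0,0,3.5,0,0,0,0.2]
    - [0,0,3,0,0,0,0.2]
    - [0,0,1.5,0,0,0,0.2]
    - [0,0,0.9,0,0,0,0.2]
    - [0,0,0,0,0,0,0.2]
    - [0,0,0,0,0,0,0.2]
    - [0,0,0,0,0,0,0.2]

```text
time: 21.47
tool_pos: [0.6206, 0.238, 0.0643]
tool_rot: [0.001, 0.707, 0.707, 0.002]
contact_force: [-0.2, 0.7, -0.2]
gripper_width: 0.771
grasp_force: 67.2
```

```bash
python3 st.py .618 .237 .031; python3 -c "
from h import *
w=grab('wrist','w15.png');im=w['img'];m=mask(im,'yellow')
ks=[k for k in blobs(w,'yellow',100)]
for k in ks[:4]:
  print(cv2.boundingRect(k),cv2.contourArea(k)); p=cv2.approxPolyDP(k,3,True).reshape(-1,2);print(p.tolist());print(ray(w,p,.026)[:,:2].round(4).tolist())
b=cv2.boundingRect(ks[0])
for r in range(b[1]-3,b[1]+b[3]+8,2): print(r,im[r,300].tolist(),im[r,340].tolist())
"
```

```text
t 21.47 pos [0.6206 0.238  0.0643] yaw -0.01 tilt [0.0046 0.0012] F [-0.2  0.7 -0.2] w 0.771 g 67.2
tool shift cm [-0.1  -0.27  3.33]
(244, 115, 134, 57) 4985.0
[[245, 119], [245, 130], [253, 133], [255, 171], [262, 171], [262, 156], [273, 155], [360, 156], [361, 171], [368, 168], [369, 133], [377, 128], [373, 117], [287, 115]]
[[0.5951, 0.3084], [0.5949, 0.3045], [0.5978, 0.3034], [0.5979, 0.2893], [0.6005, 0.2893], [0.6008, 0.295], [0.6049, 0.2953], [0.6377, 0.295], [0.6382, 0.2893], [0.6408, 0.2904], [0.6408, 0.3034], [0.6437, 0.3052], [0.642, 0.3091], [0.6105, 0.3098]]
112 [92, 122, 153] [58, 81, 105]
114 [96, 120, 147] [102, 136, 166]
116 [0, 180, 240] [0, 179, 240]
118 [0, 230, 254] [0, 229, 254]
120 [0, 231, 254] [0, 232, 254]
122 [0, 229, 254] [0, 230, 254]
124 [0, 222, 253] [0, 224, 253]
126 [0, 208, 251] [0, 213, 251]
128 [0, 191, 246] [0, 198, 246]
130 [0, 146, 209] [0, 151, 209]
132 [0, 99, 150] [0, 102, 149]
134 [0, 139, 200] [0, 135, 196]
136 [0, 144, 203] [0, 142, 204]
138 [0, 142, 204] [0, 137, 201]
140 [0, 139, 202] [0, 136, 198]
142 [0, 138, 203] [0, 140, 198]
144 [0, 136, 199] [0, 136, 199]
146 [0, 133, 196] [0, 137, 198]
148 [0, 138, 202] [0, 137, 201]
150 [0, 139, 200] [0, 140, 203]
152 [0, 135, 198] [0, 133, 197]
154 [0, 137, 198] [0, 137, 200]
156 [0, 122, 176] [3, 103, 151]
158 [20, 14, 9] [22, 14, 16]
160 [24, 25, 20] [19, 20, 20]
162 [23, 22, 20] [17, 14, 18]
164 [27, 26, 25] [28, 28, 24]
166 [34, 33, 37] [24, 21, 27]
168 [32, 34, 34] [27, 28, 29]
170 [32, 33, 28] [36, 37, 34]
172 [38, 36, 40] [31, 31, 33]
174 [50, 49, 50] [46, 44, 50]
176 [38, 39, 45] [36, 33, 42]
178 [46, 47, 51] [46, 48, 50]
```

```bash
python3 -c "
from h import *
w=dict(np.load('/tmp/w15.png.npz'))
print(ray(w,[(207,171.8),(319.5,171.8),(432,171.8)],.060)[:,:2])
print(ray(w,[(311,129)],.026)[:,:2],ray(w,[(311,115.5)],.026)[:,:2])
d=ray(w,[(254,135),(368.5,135)],.014)[:,:2];print(d,d.mean(0))
g=w['img'].max(2).astype(int)
for r in (176,185,200,215): print(r,[c for c in range(180,460) if abs(g[r,c+1]-g[r,c-1])>35])
"; python3 st.py .618 .237 .031
```

```text
[[0.58843486 0.29435883]
 [0.62223812 0.29433041]
 [0.6561242  0.29430193]]
[[0.6192603  0.30484675]] [[0.61928912 0.30965386]]
[[0.59636693 0.30182487]
 [0.64200271 0.30180434]] [0.61918482 0.3018146 ]
176 [184, 185, 191, 192, 210, 211, 212, 427, 428, 455, 456]
185 [185, 186, 192, 193, 205, 206, 207, 433, 457, 458]
200 [186, 187, 188, 193, 194, 206, 207, 208, 431, 432]
215 [188, 189, 194, 195, 208, 209, 430, 431]
t 21.52 pos [0.6206 0.2381 0.0644] yaw -0.01 tilt [0.0048 0.0013] F [ 0.3 -0.2 -0.6] w 0.773 g 67.2
tool shift cm [-0.11 -0.28  3.34]
```

Request:
move_arm:
  rows:
    - [-0.15,-0.25,1,0,0,0,0.2]
    - [0,0,0.8,0,0,0,0.2]
    - [0,0,0.5,0,0,0,0.2]
    - [0,0,0.3,0,0,0,0.2]
    - [0,0,0.2,0,0,0,0.2]
    - [0,0,0,0,0,0,0.2]
    - [0,0,0,0,0,0,0.2]

```text
time: 22.1
tool_pos: [0.6162, 0.2362, 0.0331]
tool_rot: [-0.0, 0.707, 0.707, -0.0]
contact_force: [-0.4, -0.2, -0.7]
gripper_width: 0.771
grasp_force: 67.2
```

```bash
python3 st.py .618 .237 .031; python3 -c "
from h import *
w=grab('wrist','w16.png');g=w['img'].max(2).astype(int)
for c in (290,310,330,350): print(c,[(r,g[r,c]) for r in range(90,200) if abs(g[r+1,c]-g[r-1,c])>40])
m=mask(w['img'],'yellow')
for r in (125,130,135,140,145): x=np.where(m[r,200:440])[0]+200; print(r,x.min() if len(x) else 0,x.max() if len(x) else 0)
"
```

```text
t 22.1 pos [0.6162 0.2362 0.0331] yaw 0.01 tilt [-0.0002 -0.0001] F [-0.4 -0.2 -0.7] w 0.771 g 67.2
tool shift cm [0.08 0.18 0.21]
290 [(111, np.int64(145)), (112, np.int64(231)), (132, np.int64(176)), (134, np.int64(169)), (161, np.int64(208)), (162, np.int64(147)), (163, np.int64(54))]
310 [(111, np.int64(153)), (112, np.int64(231)), (132, np.int64(176)), (134, np.int64(174)), (161, np.int64(210)), (162, np.int64(124)), (163, np.int64(28))]
330 [(111, np.int64(153)), (112, np.int64(233)), (132, np.int64(172)), (134, np.int64(186)), (161, np.int64(204)), (162, np.int64(128)), (163, np.int64(25))]
350 [(111, np.int64(162)), (112, np.int64(235)), (131, np.int64(196)), (132, np.int64(169)), (134, np.int64(191)), (161, np.int64(212)), (162, np.int64(126)), (163, np.int64(25))]
125 241 406
130 243 404
135 252 391
140 252 391
145 253 390
```

```bash
python3 -c "
from h import *
w=dict(np.load('/tmp/w16.png.npz'))
print(ray(w,[(319.5,171.8)],.0311)[:,:2],ray(w,[(322,111.5)],.026)[:,:2]); d=ray(w,[(251.5,140),(391.5,140)],.014);print(d[:,:2],d.mean(0))"
```

```text
[[0.61788876 0.29284668]] [[0.61862431 0.30984416]]
[[0.59557494 0.30059561]
 [0.64151379 0.30059803]] [0.61854436 0.30059682 0.014     ]
```

Request:
move_arm:
  rows:
    - [-0.05,0.05,0.1,0,0,0,0.2]
    - [0,0,0.1,0,0,0,0.2]
    - [0,0,0.1,0,0,0,0.2]
    - [0,0,0,0,0,0,0.2]

```text
time: 22.48
tool_pos: [0.6171, 0.2357, 0.0309]
tool_rot: [0.0, 0.707, 0.707, 0.0]
contact_force: [-1.4, 0.0, 2.5]
gripper_width: 0.774
grasp_force: 67.4
```

Request:
move_arm:
  rows:
    - [0,0,0,0,0,0,0.7]
    - [0,0,0,0,0,0,0.9]
    - [0,0,0,0,0,0,1]
    - [0,0,0,0,0,0,1]
    - [0,0,0,0,0,0,1]
    - [0,0,-1,0,0,0,1]
    - [0,0,-2,0,0,0,1]
    - [0,0,-3,0,0,0,1]
    - [0,0,-4,0,0,0,1]
    - [0,0,-4,0,0,0,1]
    - [0,0,-4,0,0,0,1]
    - [-2,0,-4,0,0,0,1]
    - [-3.5,0,-3,0,0,0,1]
    - [-3.5,0,0,0,0,0,1]
    - [0,0,0,0,0,0,1]
    - [0,0,0,0,0,0,1]
    - [0,0,0,0,0,0,1]

```text
time: 23.9
tool_pos: [0.6164, 0.1504, 0.2745]
tool_rot: [-0.0, 0.707, 0.707, -0.0]
contact_force: [-1.0, -0.7, -0.5]
gripper_width: 1.001
grasp_force: 0.0
```

```bash
cat > mc.py <<'E'
from h import *
w=grab('wrist','w17.png');im=w['img']
K=proj(w,[[.618,.238,.029]])[0];print('centre px',K)
x,y=K.astype(int); box=(max(0,y-140),y+140,x-70,x+70)
sub=im[box[0]:box[1],box[2]:box[3]]
m=cv2.morphologyEx(((sub.max(2)<55)*255).astype(np.uint8),cv2.MORPH_OPEN,np.ones((5,5)))
k=max(cv2.findContours(m,cv2.RETR_EXTERNAL,cv2.CHAIN_APPROX_NONE)[0],key=cv2.contourArea)+[box[2],box[0]]
print('case',cv2.boundingRect(k),rect(w,k,.029),cv2.approxPolyDP(k,4,True).reshape(-1,2).tolist())
for k in blobs(w,'yellow',60)[:4]: print('y',cv2.boundingRect(k),rect(w,k,.026))
E
python3 mc.py; python3 st.py .3 .3 .25
```

```text
centre px [319.52084103  87.38492438]
case (278, 17, 86, 139) [618.9 236.6  67.9 106.9   0. ] [[278, 18], [281, 154], [359, 155], [363, 17]]
y (294, 162, 56, 13) [619.7 171.6  10.5  48.1  90. ]
y (262, 215, 24, 18) [576.1 121.5  22.1  15.2   3.1]
t 23.95 pos [0.6163 0.1509 0.274 ] yaw 0.02 tilt [-0.0013  0.0002] F [-0.2  0.6 -0.6] w 1.0 g 0.0
tool shift cm [ 14.93 -31.62   2.45]
```

Request:
move_arm:
  rows:
    - [1.2,-1.8,-0.5,0,0,0,1]
    - [2,-3.1,-0.6,0,0,0,1]
    - [2.1,-3.2,-0.5,0,0,0,1]
    - [2.1,-3.2,-0.5,0,0,0,1]
    - [2.1,-3.2,-0.5,0,0,0,1]
    - [2.1,-3.2,0,0,0,0,1]
    - [1.3,-1.9,0,0,0,0,1]
    - [0,0,0,0,0,0,1]
    - [0,0,0,0,0,0,1]
    - [0,0,0,0,0,0,1]

```text
time: 24.78
tool_pos: [0.4206, 0.2797, 0.3002]
tool_rot: [-0.0, 0.707, 0.708, -0.0]
contact_force: [0.5, 0.7, -0.2]
gripper_width: 1.003
grasp_force: 0.0
```

```bash
python3 mr.py blue w18.png .3 .55; python3 st.py; python3 -c "
from h import *
w=dict(np.load('/tmp/w18.png.npz'));m=mask(w['img'],'blue')
for k in blobs(w,'blue',60)[:1]:
  x,y,ww,hh=cv2.boundingRect(k)
  for r in range(y,y+hh+1,12):
    c=np.where(m[r,x-2:x+ww+2])[0]+x-2; j=np.where(np.diff(c)>3)[0]; print(r,c.min(),c.max(),c[j],c[j+1]) if len(c) else 0
"
```

```text
(280, 20, 67, 213) 10471 z26 [416.3 328.2  48.2 184.4   5.1] z14 [416.1 327.4  49.7 190.    5.1]
[[331, 20], [280, 25], [282, 84], [298, 232], [346, 227]]
t 24.83 pos [0.421  0.2793 0.3002] yaw 0.01 tilt [-0.0007 -0.0006] F [ 0.8 -0.9 -0.6] w 0.999 g 0.0
20 325 331 [] []
32 281 331 [284] [298]
44 280 332 [306] [328]
56 281 333 [283] [329]
68 281 334 [284] [330]
80 282 335 [286] [331]
92 283 336 [287] [331]
104 285 336 [288] [332]
116 286 337 [289] [333]
128 287 338 [291] [334]
140 289 339 [292] [335]
152 290 340 [293] [336]
164 291 341 [295] [337]
176 293 342 [296] [338]
188 294 343 [297] [339]
200 295 344 [298] [340]
212 296 344 [300] [319]
224 298 346 [] []
```

Request:
move_arm:
  rows:
    - [-2.0,0.4,0,0,0,0,1]
    - [-3.6,0.8,0,0,0,0,1]
    - [-3.8,0.8,1,0,0,0,1]
    - [-3.8,0.8,1,0,0,0,1]
    - [-3.8,0.8,1,0,0,0,1]
    - [-3.8,0.8,1,0,0,0,1]
    - [-3.6,0.8,1,0,0,0,1]
    - [-2.5,0.5,1,0,0,0,1]
    - [0,0,1,0,0,-6,1]
    - [0,0,1,0,0,-6,1]
    - [0,0,0,0,0,0,1]
    - [0,0,0,0,0,0,1]

```text
time: 25.83
tool_pos: [0.4776, 0.0095, 0.2199]
tool_rot: [-0.001, 0.631, 0.776, -0.001]
contact_force: [0.8, 0.5, -0.1]
gripper_width: 1.001
grasp_force: 0.0
```

```bash
cat > mb.py <<'E'
from h import *
import sys
f,cx,cy,z=sys.argv[1],*map(float,sys.argv[2:5])
w=grab('wrist',f);im=w['img'];hsv=cv2.cvtColor(im,cv2.COLOR_BGR2HSV).astype(int)
x,y=proj(w,[[cx,cy,z]])[0].astype(int)
# pale book: blue not much below red (wood has red >> blue)
m=((im[...,2].astype(int)-im[...,0]<22)&(im.min(2)>85)).astype(np.uint8)*255
m[:, :max(0,x-120)]=0; m[:,x+120:]=0
m=cv2.morphologyEx(cv2.morphologyEx(m,cv2.MORPH_OPEN,np.ones((3,3))),cv2.MORPH_CLOSE,np.ones((25,25)))
n,l,s,c=cv2.connectedComponentsWithStats(m);i=1+np.argmax(s[1:,4])
k=cv2.findContours((l==i).astype(np.uint8),cv2.RETR_EXTERNAL,cv2.CHAIN_APPROX_NONE)[0][0]
print('px',x,y,cv2.boundingRect(k),rect(w,k,z));p=cv2.approxPolyDP(cv2.convexHull(k),4,True).reshape(-1,2);print(p.tolist(),ray(w,p,z)[:,:2].round(4).tolist())
E
python3 mb.py w19.png .4777 .0674 .019; python3 st.py .4777 .0674 .08
```

```text
px 333 129 (283, 17, 102, 209) [477.1  68.   69.8 148.7  12.1]
[[384, 17], [376, 224], [289, 224], [283, 19]] [[0.4955, 0.1478], [0.526, 0.003], [0.4586, -0.011], [0.4277, 0.1325]]
t 25.88 pos [0.478  0.0098 0.2207] yaw 11.81 tilt [-0.0005  0.    ] F [ 0.1 -0.3  0.1] w 0.997 g 0.0
tool shift cm [ 5.64  1.16 14.07]
```

Request:
move_arm:
  rows:
    - [1.8,0.35,0.5,0,0,0,1]
    - [2.1,0.4,1.5,0,0,0,1]
    - [1.8,0.35,3,0,0,0,1]
    - [0,0,3.5,0,0,0,1]
    - [0,0,3.5,0,0,0,1]
    - [0,0,2.5,0,0,0,1]
    - [0,0,1.5,0,0,0,1]
    - [0,0,0.4,0,0,0,1]
    - [0,0,0,0,0,0,1]
    - [0,0,0,0,0,0,1]

```text
time: 26.72
tool_pos: [0.4779, 0.0685, 0.0582]
tool_rot: [0.001, 0.63, 0.777, 0.001]
contact_force: [0.7, 0.2, 0.4]
gripper_width: 1.001
grasp_force: 0.0
```

```bash
python3 mb.py w20.png .4771 .068 .019; python3 st.py .4771 .068 .017
```

```text
px 313 293 (217, 107, 190, 331) [477.   68.2  69.9 148.8  12.1]
[[406, 107], [388, 436], [279, 437], [234, 355], [217, 108]] [[0.4952, 0.148], [0.5265, 0.0032], [0.4765, -0.0078], [0.4492, 0.0317], [0.4276, 0.1333]]
t 26.77 pos [0.4783 0.0684 0.0587] yaw 11.98 tilt [ 0.0035 -0.    ] F [ 0.2 -0.7  0.9] w 1.002 g 0.0
tool shift cm [-0.02 -0.14  4.17]
```

Request:
move_arm:
  rows:
    - [0,-0.1,1.5,0,0,0,1]
    - [0,0,1.2,0,0,0,1]
    - [0,0,0.8,0,0,0,1]
    - [0,0,0.4,0,0,0,1]
    - [0,0,0.2,0,0,0,1]
    - [0,0,0,0,0,0,1]
    - [0,0,0,0,0,0,1]

```text
time: 27.35
tool_pos: [0.4763, 0.0682, 0.0164]
tool_rot: [0.0, 0.629, 0.777, 0.0]
contact_force: [-0.5, 0.4, 0.1]
gripper_width: 0.999
grasp_force: 0.0
```

```bash
python3 st.py .477 .0682 .016
```

```text
t 27.35 pos [0.4763 0.0682 0.0164] yaw 12.0 tilt [0.0013 0.    ] F [-0.5  0.4  0.1] w 0.999 g 0.0
tool shift cm [-0.01  0.07  0.04]
```

Request:
move_arm:
  rows:
    - [0,0.05,0,0,0,0,0.75]
    - [0,0,0,0,0,0,0.6]
    - [0,0,0,0,0,0,0.4]
    - [0,0,0,0,0,0,0.2]
    - [0,0,0,0,0,0,0.2]
    - [0,0,0,0,0,0,0.2]
    - [0,0,0,0,0,0,0.2]
    - [0,0,-0.3,0,0,0,0.2]
    - [0,0,-0.7,0,0,0,0.2]
    - [0,0,-1.5,0,0,0,0.2]
    - [0,0,-2.5,0,0,0,0.2]
    - [0,0,0,0,0,0,0.2]
    - [0,0,0,0,0,0,0.2]

```text
time: 28.43
tool_pos: [0.4774, 0.0683, 0.067]
tool_rot: [0.001, 0.629, 0.777, 0.001]
contact_force: [0.2, -0.0, -3.4]
gripper_width: 0.786
grasp_force: 68.3
```

```bash
python3 mb.py w21.png .477 .068 .069; python3 st.py .4163 .20 .25
```

```text
px 313 347 (193, 109, 240, 351) [476.   82.4  69.7 120.3  12. ]
[[432, 109], [432, 277], [416, 455], [412, 459], [318, 451], [270, 442], [242, 405], [210, 315], [193, 110]] [[0.4937, 0.1476], [0.5079, 0.0998], [0.5219, 0.0325], [0.521, 0.0305], [0.4873, 0.0271], [0.4699, 0.0275], [0.4578, 0.0409], [0.4426, 0.0727], [0.4298, 0.1338]]
t 28.48 pos [0.4761 0.0683 0.0654] yaw 12.0 tilt [ 0.0005 -0.    ] F [-0.1 -0.6 -3.8] w 0.783 g 68.3
tool shift cm [ 14.13  -3.1  -18.46]
```

Request:
move_arm:
  rows:
    - [0,0,-1.5,0,0,0,0.2]
    - [0,0,-2.5,0,0,0,0.2]
    - [0,0,-3,0,0,3.4,0.2]
    - [0,0,-2,0,0,3.5,0.2]
    - [0,0,-0.5,0,0,0,0.2]
    - [1.8,-0.25,0,0,0,0,0.2]
    - [3,-0.4,0,0,0,0,0.2]
    - [3.3,-0.45,0,0,0,0,0.2]
    - [3.3,-0.45,0,0,0,0,0.2]
    - [3.3,-0.45,0,0,0,0,0.2]
    - [3.3,-0.45,0,0,0,0,0.2]
    - [3.3,-0.45,0,0,0,0,0.2]
    - [3,-0.45,0,0,0,0,0.2]
    - [2.1,-0.3,0,0,0,0,0.2]
    - [0,0,0,0,0,0,0.2]
    - [0,0,0,0,0,0,0.2]
    - [0,0,0,0,0,0,0.2]

```text
time: 29.9
tool_pos: [0.4155, 0.327, 0.1584]
tool_rot: [-0.0, 0.675, 0.738, -0.002]
contact_force: [-0.9, 0.1, -3.1]
gripper_width: 0.781
grasp_force: 68.7
```

```bash
python3 st.py .4163 .3282 .07
```

```text
t 29.9 pos [0.4155 0.327  0.1584] yaw 5.15 tilt [-0.003  -0.0023] F [-0.9  0.1 -3.1] w 0.781 g 68.7
tool shift cm [0.13 0.12 8.84]
```

Request:
move_arm:
  rows:
    - [0.1,0.1,2,0,0,0,0.2]
    - [0,0,3,0,0,0,0.2]
    - [0,0,2.5,0,0,0,0.2]
    - [0,0,1.5,0,0,0,0.2]
    - [0,0,1,0,0,0,0.2]
    - [0,0,0,0,0,0,0.2]
    - [0,0,0,0,0,0,0.2]
    - [0,0,0,0,0,0,0.2]

```text
time: 30.57
tool_pos: [0.4184, 0.3293, 0.0621]
tool_rot: [0.0, 0.675, 0.738, 0.001]
contact_force: [0.7, 0.2, -2.9]
gripper_width: 0.781
grasp_force: 68.7
```

```bash
cat > ml.py <<'E'
from h import *
import sys
f,zt=sys.argv[1],float(sys.argv[2])  # zt: top of book
w=grab('wrist',f);im=w['img']
for k in blobs(w,'blue',60)[:3]:
    p=cv2.approxPolyDP(k,3,True).reshape(-1,2); print('blue',cv2.boundingRect(k),p.tolist(),ray(w,p,.026)[:,:2].round(4).tolist())
m=((im[...,2].astype(int)-im[...,0]<22)&(im.min(2)>85)).astype(np.uint8)*255
m[:,:150]=0;m[:,490:]=0;m[330:]=0
m=cv2.morphologyEx(m,cv2.MORPH_OPEN,np.ones((5,5)))
n,l,s,c=cv2.connectedComponentsWithStats(m);i=1+np.argmax(s[1:,4]);k=cv2.findContours((l==i).astype(np.uint8),cv2.RETR_EXTERNAL,cv2.CHAIN_APPROX_NONE)[0][0]
p=cv2.approxPolyDP(cv2.convexHull(k),4,True).reshape(-1,2);print('book',cv2.boundingRect(k),p.tolist(),ray(w,p,zt)[:,:2].round(4).tolist())
E
python3 st.py .4163 .3282 .0305; python3 ml.py w22.png .061
```

```text
t 30.57 pos [0.4184 0.3293 0.0621] yaw 5.07 tilt [0.0022 0.0012] F [ 0.7  0.2 -2.9] w 0.781 g 68.7
tool shift cm [-0.09 -0.23  3.16]
blue (245, 56, 133, 53) [[248, 108], [255, 108], [257, 102], [359, 102], [362, 108], [368, 107], [368, 72], [375, 70], [377, 62], [373, 56], [247, 56]] [[0.388, 0.401], [0.3905, 0.4013], [0.3911, 0.4034], [0.4275, 0.4066], [0.4288, 0.4046], [0.4309, 0.4052], [0.4295, 0.4169], [0.4318, 0.4177], [0.4322, 0.4204], [0.4306, 0.4222], [0.387, 0.4183]]
book (150, 0, 296, 330) [[150, 0], [248, 0], [445, 110], [429, 314], [423, 329], [220, 329], [150, 223]] [[0.3669, 0.4268], [0.3924, 0.4291], [0.4487, 0.4063], [0.4547, 0.3428], [0.4536, 0.3372], [0.387, 0.3314], [0.3652, 0.3659]]
```

```bash
python3 -c "
from h import *
for f in('w21','w22'):
  w=dict(np.load(f'/tmp/{f}.png.npz'));im=w['img'].astype(int)
  for r in (116,130,160):
    print(f,r,[(c,im[r,c].tolist()) for c in range(150,480) if np.abs(im[r,c+1]-im[r,c-1]).max()>45])
  for c in (210,230,320,400,420): print(f,'col',c,[(r) for r in range(20,150) if np.abs(im[r+1,c]-im[r-1,c]).max()>45])
w=dict(np.load('/tmp/w22.png.npz'));print(ray(w,[(193,109.5),(312,109.5),(432,109.5),(445,109.5)],.0646)[:,:2], proj(w,[[.4163-.0889*.093,.3282+.093*.996,.026]]),ray(w,[(310,56)],.026))
"
```

```text
w21 116 [(192, [63, 88, 104]), (193, [118, 132, 127]), (446, [77, 95, 100])]
w21 130 [(193, [74, 97, 121]), (444, [117, 127, 123]), (445, [61, 80, 94])]
w21 160 [(186, [46, 66, 80]), (196, [80, 100, 111]), (442, [94, 105, 106])]
w21 col 210 [109]
w21 col 230 [109]
w21 col 320 [109]
w21 col 400 [108, 109]
w21 col 420 [108, 109]
w22 116 [(446, [80, 95, 104])]
w22 130 [(444, [125, 139, 136]), (445, [61, 79, 93])]
w22 160 [(442, [89, 103, 105]), (443, [46, 69, 91])]
w22 col 210 []
w22 col 230 []
w22 col 320 [55, 56, 103, 108, 109, 110]
w22 col 400 [109]
w22 col 420 [109]
[[0.37914133 0.40036174]
 [0.41145478 0.40322748]
 [0.44408003 0.40612088]
 [0.44761686 0.40643455]] [[307.98268626  53.99442431]] [[0.40878175 0.4202479  0.026     ]]
```

Request:
move_arm:
  rows:
    - [-0.1,-0.2,1,0,0,0,0.2]
    - [0,0,0.8,0,0,0,0.2]
    - [0,0,0.5,0,0,0,0.2]
    - [0,0,0.3,0,0,0,0.2]
    - [0,0,0.1,0,0,0,0.2]
    - [0,0,0,0,0,0,0.2]
    - [0,0,0,0,0,0,0.2]
    - [0,0,0,0,0,0,0.2]

```text
time: 31.28
tool_pos: [0.4157, 0.3277, 0.0366]
tool_rot: [0.0, 0.675, 0.738, -0.001]
contact_force: [-7.4, -8.1, 18.2]
gripper_width: 0.786
grasp_force: 70.2
```

```bash
python3 st.py .4167 .328 .0305; python3 ml.py w23.png .037|head -2;python3 -c "
from h import *
w=dict(np.load('/tmp/w23.png.npz'));s=manip.state()['tool_pos'][2]
u=np.array([-.0889,.996])
print('book',ray(w,[(319.3,109.3)],s+.0025)[0,:2]-.0745*u)
m=mask(w['img'],'blue')
for c in (290,310,330): r=np.where(m[:,c])[0]; print(c,r.min(),ray(w,[(c,r.min()-.5)],.026)[0,:2])
for r in (60,80,90,95):
  x=np.where(m[r])[0]; print(r,x.min(),x.max(),ray(w,[((x.min()+x.max())/2,r)],.014)[0,:2])
"
```

```text
t 31.28 pos [0.4157 0.3277 0.0366] yaw 5.14 tilt [-0.0018 -0.0021] F [-7.4 -8.1 18.2] w 0.786 g 70.2
tool shift cm [0.02 0.11 0.61]
blue (240, 41, 160, 64) [[240, 42], [245, 104], [254, 104], [254, 99], [376, 98], [377, 104], [384, 104], [387, 62], [397, 59], [399, 49], [394, 42], [373, 41]] [[0.3861, 0.4182], [0.3882, 0.4012], [0.3909, 0.4014], [0.3908, 0.4029], [0.4272, 0.4064], [0.4277, 0.4047], [0.4298, 0.4049], [0.4291, 0.4167], [0.4319, 0.4177], [0.4321, 0.4204], [0.4304, 0.4222], [0.4243, 0.4219]]
book (150, 0, 302, 330) [[150, 0], [243, 0], [451, 112], [429, 317], [423, 329], [215, 326], [150, 244]] [[0.3647, 0.4249], [0.3886, 0.4271], [0.447, 0.4044], [0.4515, 0.3411], [0.4503, 0.3366], [0.3829, 0.3316], [0.3627, 0.358]]
book [0.41723441 0.32771835]
290 42 [0.40050391 0.41960639]
310 42 [0.40625156 0.42012247]
330 42 [0.41199825 0.42063847]
60 240 395 [0.4086808 0.416378 ]
80 244 386 [0.40840678 0.41034328]
90 244 386 [0.40867103 0.40730178]
95 245 386 [0.40896662 0.40578035]
```

```bash
python3 -c "
from h import *
for f in('w22','w23'):
  w=dict(np.load(f'/tmp/{f}.png.npz'));im=w['img'].astype(int)
  for r in (116,130,160,200): print(f,r,[(c) for c in range(150,480) if np.abs(im[r,c+1]-im[r,c-1]).max()>35])
  for c in (205,215,230,320,400,420,440): print(f,'col',c,[(r) for r in range(60,150) if np.abs(im[r+1,c]-im[r-1,c]).max()>30])
s=grab('side','s23.png');c=grab('scene','c23.png')
s0=dict(np.load('/tmp/side0.png.npz'));c0=dict(np.load('/tmp/scene0.png.npz'))
print('capsule side,scene',ray(s0,[(407,308)],0),ray(c0,[(323,352)],0))
# white stack left boundary: side0 points
print('paper side',ray(s0,[(411,366),(409,385),(415,430)],0)[:,:2], 'scene calc corner',ray(c0,[(316,374),(242,402),(218,388),(160,405)],0)[:,:2])
print('book proj',proj(c0,[[.417+a*.0.__class__(1)*.035,.328+b*.0745,.03] for a in(-1,1) for b in(-1,1)]).round())
"
```

```text
w22 116 [445, 446, 447]
w22 130 [444, 445]
w22 160 [442, 443]
w22 200 [438, 439]
w22 col 205 [108, 110]
w22 col 215 [108, 110]
w22 col 230 [108, 110]
w22 col 320 [76, 103, 108, 109, 110]
w22 col 400 [108, 109, 110]
w22 col 420 [108, 109, 110]
w22 col 440 [108, 109]
w23 116 [272, 274, 374, 376, 381, 451, 452]
w23 130 [449, 450]
w23 160 [446, 447]
w23 200 [442, 443, 446]
w23 col 205 []
w23 col 215 []
w23 col 230 []
w23 col 320 [66, 67, 98, 99, 104, 105, 106, 111, 115]
w23 col 400 [87, 88, 105]
w23 col 420 [110, 111, 118, 119, 121, 122]
w23 col 440 [107, 111]
capsule side,scene [[0.35847457 0.18735009 0.        ]] [[0.34815303 0.1889022  0.        ]]
paper side [[0.36834934 0.32023658]
 [0.37655627 0.3581949 ]
 [0.37780007 0.43899076]] scene calc corner [[0.32407092 0.22122872]
 [0.35644435 0.34197767]
 [0.39864347 0.3616458 ]
 [0.42840021 0.44737178]]
book proj [[279. 350.]
 [196. 405.]
 [257. 319.]
 [175. 369.]]
```

```bash
python3 -c "
from h import *
s0=dict(np.load('/tmp/side0.png.npz'));c0=dict(np.load('/tmp/scene0.png.npz'))
def wm(im): return ((im.min(2)>165)&(im.max(2).astype(int)-im.min(2)<30)).astype(np.uint8)*255
for n,d,(x0,y0,x1,y1) in (('side',s0,(400,340,570,480)),('scene',c0,(40,370,300,480))):
  m=wm(d['img'])*0; m[y0:y1,x0:x1]=wm(d['img'])[y0:y1,x0:x1]; m=cv2.morphologyEx(m,cv2.MORPH_CLOSE,np.ones((5,5)))
  k=max(cv2.findContours(m,cv2.RETR_EXTERNAL,cv2.CHAIN_APPROX_NONE)[0],key=cv2.contourArea)
  print(n,cv2.approxPolyDP(cv2.convexHull(k),4,True).reshape(-1,2).tolist())
print(tri([s0,c0],[(411,366),(218,388)]),tri([s0,c0],[(415,362),(216,388)]))
"; python3 st.py
```

```text
side [[406, 370], [431, 357], [528, 369], [551, 391], [569, 479], [422, 479]]
scene [[274, 478], [68, 479], [215, 384], [272, 453]]
[0.3782992  0.36234031 0.05183139] [0.37414241 0.36525809 0.06548746]
t 31.43 pos [0.4157 0.3277 0.0366] yaw 5.14 tilt [-0.0017 -0.0021] F [-8.3 -8.4 18.7] w 0.784 g 70.2
```

Request:
move_arm:
  rows:
    - [0,0,-0.6,0,0,0,0.2]
    - [0,0,-0.6,0,0,0,0.2]
    - [0,0,0,0,0,0,0.2]
    - [0,0,0,0,0,0,0.2]

```text
time: 31.77
tool_pos: [0.4153, 0.328, 0.0455]
tool_rot: [0.0, 0.675, 0.738, 0.0]
contact_force: [-0.7, -0.7, -3.1]
gripper_width: 0.78
grasp_force: 68.7
```

```bash
python3 st.py; python3 -c "
from h import *
W={f:dict(np.load(f'/tmp/{f}.png.npz')) for f in('w18','w22','w23')}
for f,w in W.items():
  im=w['img'].astype(int); m=(im.min(2)>140)&(im.max(2)-im.min(2)<30)
  print(f)
  for r in range(0,200,16):
    x=np.where(m[r,:290])[0]; print(r,(x.min(),x.max(),len(x)) if len(x) else None, [ray(w,[(x.max()+.5,r)],z)[0,:2].round(4).tolist() for z in (0,.03,.06)] if len(x) else '')
"
```

```text
t 31.77 pos [0.4153 0.328  0.0455] yaw 5.11 tilt [0.0002 0.0002] F [-0.7 -0.7 -3.1] w 0.78 g 68.7
w18
0 (np.int64(21), np.int64(279), 259) [[0.3864, 0.442], [0.389, 0.4359], [0.3915, 0.4299]]
16 (np.int64(18), np.int64(280), 263) [[0.387, 0.4292], [0.3895, 0.424], [0.392, 0.4189]]
32 (np.int64(16), np.int64(279), 264) [[0.3857, 0.4161], [0.3883, 0.4118], [0.3909, 0.4076]]
48 (np.int64(22), np.int64(280), 259) [[0.3863, 0.4027], [0.3888, 0.3994], [0.3914, 0.3961]]
64 (np.int64(43), np.int64(280), 238) [[0.3859, 0.3891], [0.3885, 0.3867], [0.3911, 0.3844]]
80 (np.int64(46), np.int64(281), 236) [[0.3865, 0.3751], [0.389, 0.3738], [0.3916, 0.3725]]
96 (np.int64(125), np.int64(219), 7) [[0.3275, 0.3608], [0.3342, 0.3605], [0.3409, 0.3602]]
112 None 
128 None 
144 (np.int64(144), np.int64(179), 27) [[0.2854, 0.3162], [0.2951, 0.319], [0.3048, 0.3219]]
160 (np.int64(144), np.int64(156), 13) [[0.2612, 0.3006], [0.2726, 0.3046], [0.284, 0.3085]]
176 (np.int64(143), np.int64(200), 9) [[0.3033, 0.2848], [0.3117, 0.2899], [0.3201, 0.2949]]
192 (np.int64(188), np.int64(198), 11) [[0.3, 0.2686], [
[... 1728 characters left out ...]
[0.3813, 0.4085], [0.3868, 0.4077], [0.3923, 0.4069]]
96 (np.int64(0), np.int64(238), 221) [[0.3814, 0.4031], [0.3869, 0.4033], [0.3924, 0.4035]]
112 (np.int64(0), np.int64(224), 214) [[0.3766, 0.3972], [0.383, 0.3985], [0.3894, 0.3998]]
128 (np.int64(0), np.int64(218), 213) [[0.3745, 0.3914], [0.3813, 0.3938], [0.3881, 0.3962]]
144 (np.int64(0), np.int64(217), 209) [[0.3743, 0.3856], [0.3811, 0.3891], [0.3879, 0.3926]]
160 (np.int64(0), np.int64(217), 206) [[0.3744, 0.3797], [0.3812, 0.3843], [0.388, 0.3889]]
176 (np.int64(0), np.int64(217), 125) [[0.3745, 0.3737], [0.3813, 0.3794], [0.3881, 0.3851]]
192 (np.int64(0), np.int64(103), 104) [[0.3312, 0.3636], [0.3461, 0.3712], [0.361, 0.3788]]
```

Request:
move_arm:
  rows:
    - [0,0,0.3,0,0,0,0.2]
    - [0,0,0.2,0,0,0,0.2]
    - [0,0,0.1,0,0,0,0.2]
    - [0,0,0.1,0,0,0,0.2]
    - [0,0,0,0,0,0,0.2]

```text
time: 32.18
tool_pos: [0.4152, 0.3276, 0.0384]
tool_rot: [0.0, 0.675, 0.738, -0.001]
contact_force: [0.3, -2.0, 0.5]
gripper_width: 0.779
grasp_force: 69.0
```

```bash
python3 st.py;python3 -c "
from h import *
s=manip.state();print(s['ft_torque'],s['contact_force'])"
```

```text
t 32.18 pos [0.4152 0.3276 0.0384] yaw 5.11 tilt [-0.0006 -0.0009] F [ 0.3 -2.   0.5] w 0.779 g 69.0
[-0.22412668  0.22082848  0.11160582] [ 0.28164955 -2.00222564  0.45450354]
```

Request:
move_arm:
  rows:
    - [0,0,0.15,0,0,0,0.2]
    - [0,0,0,0,0,0,0.2]

```text
time: 32.35
tool_pos: [0.4154, 0.3277, 0.0372]
tool_rot: [0.0, 0.675, 0.738, -0.0]
contact_force: [0.2, -4.1, 0.8]
gripper_width: 0.786
grasp_force: 69.2
```

```bash
python3 st.py;python3 -c "
from h import *
s=manip.state();print(s['ft_torque'],s['contact_force'])"
```

```text
t 32.35 pos [0.4154 0.3277 0.0372] yaw 5.1 tilt [ 0.     -0.0003] F [ 0.2 -4.1  0.8] w 0.786 g 69.2
[-0.30041048  0.20712277  0.1720284 ] [ 0.15917843 -4.11803131  0.78217519]
```

Request:
move_arm:
  rows:
    - [0,0,0.3,0,0,0,0.2]
    - [0,0,0,0,0,0,0.2]
    - [0,0,0,0,0,0,0.2]

```text
time: 32.6
tool_pos: [0.4158, 0.3281, 0.0366]
tool_rot: [-0.0, 0.675, 0.738, -0.0]
contact_force: [-5.7, -6.8, 15.0]
gripper_width: 0.784
grasp_force: 70.0
```

```bash
python3 st.py;python3 -c "
from h import *
s=manip.state();print(s['ft_torque'],s['contact_force'])"
```

```text
t 32.6 pos [0.4158 0.3281 0.0366] yaw 5.12 tilt [-0.0006 -0.0005] F [-5.7 -6.8 15. ] w 0.784 g 70.0
[-0.8697942   1.35815542  0.14980195] [-5.68709416 -6.80742849 14.96466521]
```

Request:
move_arm:
  rows:
    - [0,0,-1,0,0,0,0.2]
    - [0,0,-1,0,0,0,0.2]
    - [0,0,0,0,0,0,0.2]
    - [0,0,0,0,0,0,0.2]
    - [0,0,0,0,0,0,0.2]

```text
time: 33.02
tool_pos: [0.415, 0.3279, 0.0538]
tool_rot: [-0.0, 0.675, 0.738, -0.0]
contact_force: [-0.0, 0.4, -3.8]
gripper_width: 0.785
grasp_force: 69.4
```

```bash
python3 st.py;python3 -c "
from h import *
s=manip.state();print(s['ft_torque'],s['contact_force'])
w=dict(np.load('/tmp/w18.png.npz'));im=w['img'].astype(int);m=(im.max(2)<75)
for r in range(90,330,16):
    x=np.where(m[r,:275])[0]; print(r,(x.min(),x.max(),len(x)) if len(x) else None, [ray(w,[(x.max()+.5,r)],z)[0,:2].round(4).tolist() for z in (0,.02)] if len(x) else '')
"
```

```text
t 33.02 pos [0.415  0.3279 0.0538] yaw 5.1 tilt [-0.0004 -0.    ] F [-0.   0.4 -3.8] w 0.785 g 69.4
[-0.04643192 -0.02013541 -0.00063504] [-0.01998411  0.37658788 -3.80329881]
90 None 
106 (np.int64(137), np.int64(244), 74) [[0.3507, 0.3518], [0.3541, 0.352]]
122 (np.int64(136), np.int64(243), 22) [[0.349, 0.3371], [0.3524, 0.338]]
138 (np.int64(136), np.int64(241), 95) [[0.3463, 0.322], [0.3498, 0.3236]]
154 (np.int64(135), np.int64(239), 70) [[0.3435, 0.3066], [0.3472, 0.309]]
170 (np.int64(122), np.int64(237), 65) [[0.3406, 0.2909], [0.3445, 0.2939]]
186 (np.int64(90), np.int64(236), 89) [[0.3387, 0.2748], [0.3426, 0.2786]]
202 (np.int64(93), np.int64(234), 69) [[0.3357, 0.2583], [0.3398, 0.2629]]
218 (np.int64(132), np.int64(232), 63) [[0.3327, 0.2414], [0.3369, 0.2469]]
234 (np.int64(41), np.int64(230), 100) [[0.3296, 0.2242], [0.3339, 0.2304]]
250 (np.int64(5), np.int64(225), 18) [[0.3232, 0.2065], [0.3279, 0.2136]]
266 (np.int64(71), np.int64(274), 52) [[0.3743, 0.1885], [0.3766, 0.1964]]
282 (np.int64(86), np.int64(274), 81) [[0.3737, 0.17], [0.376, 0.1788]]
298 (np.int64(80), np.int64(274), 91) [[0.3732, 0.151], [0.3755, 0.1607]]
314 (np.int64(77), np.int64(192), 66) [[0.2818, 0.1314], [0.2885, 0.142]]
```

```bash
python3 -c "
from h import *
d=grab('wrist','w24.png')
for f in('w22','w23','w24'):
  w=dict(np.load(f'/tmp/{f}.png.npz'));im=w['img']
  for r in (80,120,150,170): print(f,'row',r,[(c,im[r,c].tolist()) for c in range(160,262,8)])
"
```

```text
w22 row 80 [(160, [150, 151, 152]), (168, [149, 150, 154]), (176, [143, 139, 145]), (184, [146, 143, 150]), (192, [147, 141, 149]), (200, [147, 143, 148]), (208, [145, 139, 146]), (216, [144, 141, 147]), (224, [145, 142, 148]), (232, [142, 143, 145]), (240, [139, 135, 142]), (248, [69, 34, 15]), (256, [77, 37, 15])]
w22 row 120 [(160, [146, 143, 146]), (168, [150, 141, 151]), (176, [150, 145, 149]), (184, [142, 140, 146]), (192, [144, 141, 146]), (200, [136, 151, 147]), (208, [133, 145, 142]), (216, [136, 149, 150]), (224, [130, 146, 144]), (232, [129, 143, 144]), (240, [133, 149, 145]), (248, [132, 150, 144]), (256, [128, 146, 146])]
w22 row 150 [(160, [148, 143, 150]), (168, [149, 145, 149]), (176, [143, 139, 148]), (184, [150, 144, 150]), (192, [148, 143, 150]), (200, [132, 149, 143]), (208, [131, 147, 144]), (216, [133, 148, 145]), (224, [136, 150, 143]), (232, [135, 149, 146]), (240, [129, 147, 143]), (248, [129, 147, 144]), (256, [130, 143, 142])]
w22 row 170 [(160, [143, 141, 146]), (168, [137, 133, 142]), (176, [142, 137, 143]), (184, [137, 132, 135]), (192, [140, 135, 139]),
[... 2079 characters left out ...]
), (248, [138, 150, 149]), (256, [132, 149, 144])]
w24 row 150 [(160, [150, 146, 149]), (168, [148, 142, 147]), (176, [149, 143, 152]), (184, [149, 144, 152]), (192, [149, 145, 152]), (200, [136, 154, 146]), (208, [135, 148, 144]), (216, [134, 146, 143]), (224, [134, 149, 144]), (232, [132, 148, 142]), (240, [132, 148, 142]), (248, [132, 148, 145]), (256, [129, 142, 142])]
w24 row 170 [(160, [142, 137, 144]), (168, [137, 135, 142]), (176, [137, 136, 143]), (184, [142, 137, 139]), (192, [138, 133, 139]), (200, [134, 150, 148]), (208, [133, 149, 146]), (216, [133, 147, 144]), (224, [135, 146, 140]), (232, [133, 150, 145]), (240, [134, 148, 146]), (248, [127, 145, 140]), (256, [130, 145, 142])]
```

Request:
move_arm:
  rows:
    - [0,0.6,0,0,0,0,0.2]
    - [0,0.6,0.4,0,0,0,0.2]
    - [0,0,0.5,0,0,0,0.2]
    - [0,0,0.5,0,0,0,0.2]
    - [0,0,0.2,0,0,0,0.2]
    - [0,0,0,0,0,0,0.2]
    - [0,0,0,0,0,0,0.2]

```text
time: 33.65
tool_pos: [0.4268, 0.3288, 0.0376]
tool_rot: [-0.0, 0.675, 0.738, -0.001]
contact_force: [0.9, -0.3, -3.6]
gripper_width: 0.786
grasp_force: 69.4
```

```bash
python3 st.py;python3 -c "
from h import *
s=manip.state();print(s['ft_torque'],s['contact_force'])"
```

```text
t 33.65 pos [0.4268 0.3288 0.0376] yaw 5.1 tilt [-0.001  -0.0005] F [ 0.9 -0.3 -3.6] w 0.786 g 69.4
[ 0.00485306 -0.01705253  0.00076229] [ 0.86666868 -0.33950989 -3.64118665]
```

Free here. I'll go on down.

Request:
move_arm:
  rows:
    - [0,0,0.2,0,0,0,0.2]
    - [0,0,0.1,0,0,0,0.2]
    - [0,0,0.1,0,0,0,0.2]
    - [0,0,0.1,0,0,0,0.2]
    - [0,0,0,0,0,0,0.2]

```text
time: 34.07
tool_pos: [0.4272, 0.3289, 0.033]
tool_rot: [-0.0, 0.675, 0.738, -0.0]
contact_force: [0.1, -0.8, -3.4]
gripper_width: 0.779
grasp_force: 69.4
```

```bash
python3 st.py;python3 -c "
from h import *
s=manip.state();print(s['ft_torque'],s['contact_force'])"
```

```text
t 34.07 pos [0.4272 0.3289 0.033 ] yaw 5.1 tilt [-0.0002 -0.0001] F [ 0.1 -0.8 -3.4] w 0.779 g 69.4
[-0.01002329  0.00382208 -0.02966165] [ 0.11455755 -0.769973   -3.42137151]
```

Request:
move_arm:
  rows:
    - [0,0,0.1,0,0,0,0.2]
    - [0,0,0.1,0,0,0,0.2]
    - [0,0,0.1,0,0,0,0.2]
    - [0,0,0,0,0,0,0.2]

```text
time: 34.4
tool_pos: [0.4275, 0.3291, 0.0314]
tool_rot: [-0.0, 0.675, 0.738, -0.0]
contact_force: [-3.9, -2.5, 5.1]
gripper_width: 0.786
grasp_force: 69.9
```

```bash
python3 st.py;python3 -c "
from h import *
s=manip.state();print(s['ft_torque'],s['contact_force'])"
```

```text
t 34.4 pos [0.4275 0.3291 0.0314] yaw 5.1 tilt [-0.0005 -0.0004] F [-3.9 -2.5  5.1] w 0.786 g 69.9
[-0.44005349  0.65655336 -0.00269083] [-3.90740531 -2.48794779  5.05730911]
```

The book now touches the deck, about 11 mm right of centre. I'll release with a small opening, since something on the left blocked the left side earlier.

Request:
move_arm:
  rows:
    - [0,0,0,0,0,0,0.62]
    - [0,0,0,0,0,0,0.7]
    - [0,0,0,0,0,0,0.7]
    - [0,0,0,0,0,0,0.7]
    - [0,0,-0.4,0,0,0,0.7]
    - [0,0,-0.8,0,0,0,0.7]
    - [0,0,-1.5,0,0,0,0.7]
    - [0,0,-2.5,0,0,0,0.7]
    - [0,0,-3.5,0,0,0,0.7]
    - [0,0,-4,0,0,0,0.7]
    - [-2,0,-4,0,0,0,0.7]
    - [-3,0,-4,0,0,0,0.7]
    - [-1,0,-3,0,0,0,0.7]
    - [0,0,0,0,0,0,0.7]
    - [0,0,0,0,0,0,0.7]
    - [0,0,0,0,0,0,0.7]

```text
time: 35.73
tool_pos: [0.4318, 0.2755, 0.2578]
tool_rot: [-0.0, 0.675, 0.738, 0.0]
contact_force: [0.1, -0.1, -0.5]
gripper_width: 0.852
grasp_force: 0.0
```

```bash
python3 st.py; cat > mk.py <<'E'
from h import *
import sys
w=grab('wrist',sys.argv[1]);im=w['img'].astype(int);B,G,R=im[...,0],im[...,1],im[...,2]
m=((G-B>4)&(R-B<30)&(G>=R-3)&(im.min(2)>60)).astype(np.uint8)*255
m=cv2.medianBlur(m,5);m=cv2.morphologyEx(cv2.morphologyEx(m,cv2.MORPH_CLOSE,np.ones((15,15))),cv2.MORPH_OPEN,np.ones((9,9)))
n,l,s,c=cv2.connectedComponentsWithStats(m);i=1+np.argmax(s[1:,4]);k=cv2.findContours((l==i).astype(np.uint8),cv2.RETR_EXTERNAL,cv2.CHAIN_APPROX_NONE)[0][0]
z=float(sys.argv[2]);p=cv2.approxPolyDP(cv2.convexHull(k),5,True).reshape(-1,2)
print('book',cv2.boundingRect(k),rect(w,k,z),p.tolist(),ray(w,p,z)[:,:2].round(4).tolist())
for k in blobs(w,'blue',40)[:4]: print('blue',cv2.boundingRect(k),rect(w,k,.026))
q=((B-G>1)&(R-G>1)&(im.min(2)>115)).astype(np.uint8)*255; q=cv2.morphologyEx(cv2.medianBlur(q,7),cv2.MORPH_CLOSE,np.ones((15,15)))
for k in cv2.findContours(q,cv2.RETR_EXTERNAL,cv2.CHAIN_APPROX_NONE)[0]:
    if cv2.contourArea(k)>3000: p=cv2.approxPolyDP(cv2.convexHull(k),5,True).reshape(-1,2); print('paper',p.tolist(),ray(w,p,.045)[:,:2].round(3).tolist())
E
python3 mk.py w25.png .033
```

```text
t 35.73 pos [0.4318 0.2755 0.2578] yaw 5.09 tilt [0.0001 0.0002] F [ 0.1 -0.1 -0.5] w 0.852 g 0.0
book (274, 29, 93, 193) [429.4 329.3  69.6 148.3   5.2] [[364, 29], [361, 219], [281, 220], [274, 31]] [[0.4552, 0.406], [0.4702, 0.2603], [0.4028, 0.2534], [0.3886, 0.3987]]
blue (274, 4, 62, 25) [409.9 411.9  46.1  16.3   5.1]
blue (277, 222, 57, 17) [423.6 244.2  49.   14.5   5.1]
paper [[339, 100], [340, 206], [303, 210], [299, 104]] [[0.441, 0.354], [0.45, 0.273], [0.421, 0.267], [0.412, 0.349]]
paper [[272, 79], [89, 65], [61, 0], [275, 0]] [[0.39, 0.364], [0.256, 0.362], [0.239, 0.404], [0.389, 0.417]]
```

The book lies flat on the deck at (0.4294, 0.3293), yaw 5.2°, 12.9 mm to the right of centre. I'll push it over gently with the closed fingers from the open right side.

Request:
move_arm:
  rows:
    - [1.3,1.5,0,0,0,0,0]
    - [1.3,1.5,0,0,0,0,-1]
    - [1.4,1.5,0,0,0,0,-1]
    - [1.4,1.5,2,0,0,0,-1]
    - [0,0,3.5,0,0,0,-1]
    - [0,0,4,0,0,0,-1]
    - [0,0,4,0,0,0,-1]
    - [0,0,3.5,0,0,0,-1]
    - [0,0,2.5,0,0,0,-1]
    - [0,0,1.6,0,0,0,-1]
    - [0,0,0.7,0,0,0,-1]
    - [0,0,0,0,0,0,-1]
    - [0,0,0,0,0,0,-1]
    - [0,0,0,0,0,0,-1]

```text
time: 36.95
tool_pos: [0.4878, 0.3353, 0.0411]
tool_rot: [0.0, 0.675, 0.738, 0.001]
contact_force: [-0.1, 0.3, 0.5]
gripper_width: -0.002
grasp_force: 0.0
```

```bash
python3 st.py .4872 .3345 .039; python3 mk.py w26.png .033|head -3
```

```text
t 36.95 pos [0.4878 0.3353 0.0411] yaw 5.12 tilt [0.0019 0.001 ] F [-0.1  0.3  0.5] w -0.002 g 0.0
tool shift cm [-0.07 -0.07  0.21]
book (0, 111, 256, 320) [428.4 346.1  75.  115.6   5.4] [[241, 114], [255, 364], [67, 430], [0, 155], [0, 112]] [[0.4597, 0.4059], [0.4677, 0.3202], [0.3983, 0.2852], [0.3868, 0.3873], [0.3885, 0.4001]]
blue (0, 48, 180, 63) [412.8 411.7  54.5  17.8   5.1]
blue (171, 70, 12, 40) [438.6 411.1   2.5  11.4   5.6]
```

Request:
move_arm:
  rows:
    - [0,-0.2,0.15,0,0,0,-1]
    - [0,-0.2,0,0,0,0,-1]
    - [0,-0.2,0,0,0,0,-1]
    - [0,-0.2,0,0,0,0,-1]
    - [0,-0.1,0,0,0,0,-1]
    - [0,-0.1,0,0,0,0,-1]
    - [0,-0.1,0,0,0,0,-1]
    - [0,-0.1,0,0,0,0,-1]
    - [0,0,0,0,0,0,-1]

```text
time: 37.75
tool_pos: [0.4752, 0.3336, 0.0384]
tool_rot: [0.0, 0.675, 0.738, 0.0]
contact_force: [1.3, 0.5, -0.3]
gripper_width: 0.002
grasp_force: 0.5
```

```bash
python3 st.py; python3 mk.py w27.png .033|head -3
```

```text
t 37.75 pos [0.4752 0.3336 0.0384] yaw 5.1 tilt [0.0006 0.0002] F [ 1.3  0.5 -0.3] w 0.002 g 0.5
book (34, 109, 250, 309) [427.4 349.7  71.6 108.1   5.2] [[271, 109], [278, 123], [283, 293], [272, 349], [260, 364], [92, 417], [34, 111]] [[0.4563, 0.4065], [0.4585, 0.4028], [0.4634, 0.3485], [0.461, 0.327], [0.4571, 0.3206], [0.397, 0.2927], [0.3877, 0.3999]]
blue (30, 44, 187, 65) [411.3 411.7  53.7  18.    5.1]
paper [[221, 272], [227, 354], [138, 394], [117, 273]] [[0.445, 0.359], [0.448, 0.332], [0.419, 0.314], [0.415, 0.356]]
```

Request:
move_arm:
  rows:
    - [0,-0.1,0,0,0,0,-1]
    - [0,-0.1,0,0,0,0,-1]
    - [0,-0.1,0,0,0,0,-1]
    - [0,-0.1,0,0,0,0,-1]
    - [0,-0.1,0,0,0,0,-1]
    - [0,0,0,0,0,0,-1]

```text
time: 38.3
tool_pos: [0.47, 0.3332, 0.0384]
tool_rot: [-0.0, 0.675, 0.738, 0.0]
contact_force: [0.5, 0.3, 0.4]
gripper_width: -0.001
grasp_force: 0.6
```

```bash
python3 st.py; python3 mk.py w28.png .033|head -1
```

```text
t 38.3 pos [0.47   0.3332 0.0384] yaw 5.1 tilt [0.     0.0001] F [0.5 0.3 0.4] w -0.001 g 0.6
book (47, 109, 237, 309) [422.1 349.2  71.6 108.1   5.2] [[271, 109], [278, 126], [283, 293], [272, 349], [260, 364], [92, 417], [56, 237], [47, 111]] [[0.451, 0.4061], [0.4533, 0.4015], [0.4582, 0.348], [0.4557, 0.3265], [0.4519, 0.3201], [0.3917, 0.2922], [0.3851, 0.361], [0.3862, 0.3997]]
```

Request:
move_arm:
  rows:
    - [0,-0.1,0,0,0,0,-1]
    - [0,-0.1,0,0,0,0,-1]
    - [0,-0.1,0,0,0,0,-1]
    - [0,-0.1,0,0,0,0,-1]
    - [0,0,0,0,0,0,-1]

```text
time: 38.77
tool_pos: [0.4663, 0.3326, 0.0384]
tool_rot: [0.0, 0.675, 0.738, 0.0]
contact_force: [3.2, -0.9, -0.2]
gripper_width: 0.004
grasp_force: 1.4
```

```bash
python3 st.py
```

```text
t 38.77 pos [0.4663 0.3326 0.0384] yaw 5.11 tilt [ 0.0007 -0.0005] F [ 3.2 -0.9 -0.2] w 0.004 g 1.4
```

Request:
move_arm:
  rows:
    - [0,-0.1,0,0,0,0,-1]
    - [0,-0.1,0,0,0,0,-1]
    - [0,-0.1,0,0,0,0,-1]
    - [0,-0.03,0,0,0,0,-1]
    - [0,0,0,0,0,0,-1]

```text
time: 39.18
tool_pos: [0.4638, 0.3319, 0.0387]
tool_rot: [0.001, 0.675, 0.738, 0.0]
contact_force: [5.6, -4.0, -0.3]
gripper_width: -0.002
grasp_force: 2.7
```

```bash
python3 st.py; python3 mk.py w29.png .033|head -2
```

```text
t 39.18 pos [0.4638 0.3319 0.0387] yaw 5.11 tilt [ 0.0024 -0.0011] F [ 5.6 -4.  -0.3] w -0.002 g 2.7
book (65, 101, 223, 318) [416.8 347.7  71.1 111.7   2.7] [[282, 110], [284, 304], [272, 349], [260, 364], [88, 418], [65, 261], [68, 102]] [[0.448, 0.4048], [0.4526, 0.3426], [0.4496, 0.3251], [0.4457, 0.3187], [0.384, 0.2902], [0.381, 0.3517], [0.3863, 0.4015]]
blue (69, 42, 180, 66) [410.4 412.2  52.6  18.    2.8]
```

Request:
move_arm:
  rows:
    - [0,0.3,0,0,0,0,-1]
    - [0,0.5,-1,0,0,0,-1]
    - [0,0,-3,0,0,0,-1]
    - [0,0,-4,0,0,0,-0.5]
    - [0,0,-4,0,0,0,0]
    - [-1.4,-1.3,-4,0,0,0,0.5]
    - [-1.4,-1.3,-4,0,0,0,0.8]
    - [-1.4,-1.3,-1.8,0,0,0,0.8]
    - [-1.2,-1.2,0,0,0,0,0.8]
    - [0,0,0,0,0,0,0.8]
    - [0,0,0,0,0,0,0.8]
    - [0,0,0,0,0,0,0.8]

```text
time: 40.23
tool_pos: [0.4259, 0.277, 0.2507]
tool_rot: [-0.001, 0.675, 0.738, -0.001]
contact_force: [0.2, 0.1, 0.4]
gripper_width: 0.901
grasp_force: 0.0
```

```bash
python3 st.py; python3 mk.py w30.png .033; python3 -c "
from h import *
w=dict(np.load('/tmp/w30.png.npz'));im=w['img'].astype(int)
m=mask(w['img'],'blue')
for r in range(0,260,4):
  x=np.where(m[r,240:400])[0]+240
  if len(x)>3: print(r,x.min(),x.max(),end=' | ')
"
```

```text
t 40.23 pos [0.4259 0.277  0.2507] yaw 5.11 tilt [-0.0017 -0.0001] F [0.2 0.1 0.4] w 0.901 g 0.0
book (268, 29, 96, 198) [417.3 328.9  69.6 148.4   2.7] [[283, 29], [363, 33], [349, 226], [268, 221], [269, 87]] [[0.3894, 0.401], [0.4478, 0.4035], [0.4537, 0.2567], [0.3862, 0.2549], [0.3814, 0.3602]]
blue (282, 5, 62, 25) [409.8 411.9  45.1  16.    5.1]
blue (284, 225, 57, 19) [423.6 244.7  48.2  16.1   5.1]
paper [[295, 101], [336, 106], [328, 214], [290, 211]] [[0.402, 0.352], [0.433, 0.351], [0.435, 0.268], [0.404, 0.268]]
paper [[280, 81], [94, 68], [66, 0], [284, 0]] [[0.391, 0.365], [0.256, 0.362], [0.24, 0.404], [0.39, 0.418]]
8 283 343 | 12 283 343 | 16 301 338 | 20 283 342 | 24 282 342 | 28 299 342 | 228 285 339 | 232 286 339 | 236 285 338 | 240 284 340 |
```

The book lies flat at (0.4173, 0.3289), within about 1 mm of the rest's centre, but 2.4° out of line because the paper pile touches its far-left corner. I'll square it with a gentle grip near the middle.

Request:
move_arm:
  rows:
    - [1.4,-0.1,0,0,0,0,0.8]
    - [1.4,-0.1,2,0,0,0.7,0.8]
    - [1.4,-0.1,3,0,0,0,0.8]
    - [0,0,4,0,0,0,0.8]
    - [0,0,4,0,0,0,0.8]
    - [0,0,3,0,0,0,0.8]
    - [0,0,2,0,0,0,0.8]
    - [0,0,1,0,0,0,0.8]
    - [0,0,0,0,0,0,0.8]
    - [0,0,0,0,0,0,0.8]
    - [0,0,0,0,0,0,0.8]

```text
time: 41.2
tool_pos: [0.4209, 0.3191, 0.0632]
tool_rot: [0.0, 0.679, 0.734, 0.001]
contact_force: [0.5, 0.1, 0.7]
gripper_width: 0.902
grasp_force: 0.0
```

```bash
python3 st.py .419 .3185 .035
```

```text
t 41.2 pos [0.4209 0.3191 0.0632] yaw 4.41 tilt [0.0024 0.0014] F [0.5 0.1 0.7] w 0.902 g 0.0
tool shift cm [-0.05 -0.2   2.82]
```

Request:
move_arm:
  rows:
    - [0,-0.1,1,0,0,0,0.8]
    - [0,0,0.8,0,0,0,0.8]
    - [0,0,0.5,0,0,0,0.8]
    - [0,0,0.3,0,0,0,0.8]
    - [0,0,0.1,0,0,0,0.8]
    - [0,0,0,0,0,0,0.8]
    - [0,0,0,0,0,0,0.8]

```text
time: 41.78
tool_pos: [0.4187, 0.3183, 0.0346]
tool_rot: [0.0, 0.679, 0.734, 0.0]
contact_force: [-0.0, 0.1, 0.6]
gripper_width: 0.896
grasp_force: 0.0
```

```bash
python3 st.py .419 .3185 .035
```

```text
t 41.78 pos [0.4187 0.3183 0.0346] yaw 4.4 tilt [0.0001 0.0001] F [-0.   0.1  0.6] w 0.896 g 0.0
tool shift cm [ 0.02  0.03 -0.04]
```

Request:
move_arm:
  rows:
    - [0,0.05,0,0,0,0,0.66]
    - [0,0,0,0,0,0,0.6]
    - [0,0,0,0,0,0,0.56]
    - [0,0,0,0,0,0,0.54]
    - [0,0,0,0,0,0,0.54]
    - [0,0,0,0,0,0,0.54]
    - [0,0,0,0,0,0,0.54]

```text
time: 42.37
tool_pos: [0.4189, 0.3183, 0.0356]
tool_rot: [-0.0, 0.679, 0.734, -0.001]
contact_force: [-4.9, -1.7, 7.9]
gripper_width: 0.78
grasp_force: 64.5
```

```bash
python3 st.py
```

```text
t 42.37 pos [0.4189 0.3183 0.0356] yaw 4.41 tilt [-0.0011 -0.0003] F [-4.9 -1.7  7.9] w 0.78 g 64.5
```

Release, rise and check.

Request:
move_arm:
  rows:
    - [0,0,0,0,0,0,0.62]
    - [0,0,0,0,0,0,0.7]
    - [0,0,0,0,0,0,0.8]
    - [0,0,0,0,0,0,0.8]
    - [0,0,-0.4,0,0,0,0.8]
    - [0,0,-1,0,0,0,0.8]
    - [0,0,-2,0,0,0,0.8]
    - [0,0,-3.5,0,0,0,0.8]
    - [0,0,-4,0,0,0,0.8]
    - [-1.4,0,-4,0,0,0,0.8]
    - [-1.4,0,-4,0,0,0,0.8]
    - [-1.4,0,-2.5,0,0,0,0.8]
    - [0,0,0,0,0,0,0.8]
    - [0,0,0,0,0,0,0.8]
    - [0,0,0,0,0,0,0.8]

```text
time: 43.62
tool_pos: [0.422, 0.2768, 0.2469]
tool_rot: [-0.0, 0.679, 0.734, -0.0]
contact_force: [-1.2, 1.0, -0.8]
gripper_width: 0.898
grasp_force: 0.0
```

```bash
python3 st.py; python3 mk.py w31.png .033
```

```text
t 43.62 pos [0.422  0.2768 0.2469] yaw 4.39 tilt [-0.0004  0.    ] F [-1.2  1.  -0.8] w 0.898 g 0.0
book (275, 29, 95, 198) [420.4 329.2  69.8 148.3   3.8] [[366, 29], [361, 224], [280, 225], [275, 88], [285, 30]] [[0.4474, 0.4053], [0.4592, 0.2597], [0.3928, 0.2537], [0.3838, 0.3601], [0.3892, 0.4002]]
blue (285, 4, 62, 25) [410.2 412.1  44.6  15.8   4.4]
blue (288, 227, 58, 19) [423.5 244.3  48.6  16.    4.4]
paper [[340, 102], [339, 212], [301, 214], [299, 105]] [[0.433, 0.354], [0.439, 0.271], [0.41, 0.268], [0.403, 0.349]]
paper [[283, 82], [93, 69], [66, 0], [286, 0]] [[0.391, 0.364], [0.255, 0.363], [0.24, 0.406], [0.39, 0.417]]
```

```bash
python3 -c "
from h import *
s=grab('side','s31.png')
for k in blobs(s,'red',60): 
  x,y,w,h=cv2.boundingRect(k)
  if y<220 and 330<x<400: print('stamp cap',(x,y,w,h),ray(s,[(x+w/2,y+h/2)],.07)[0,:2])
im=s['img'].astype(int);m=((im.min(2)>120)&(im.max(2)-im.min(2)<40)).astype(np.uint8)
r=m[150:260,230:285];ys,xs=np.where(r);print('roll px',xs.min()+230,xs.max()+230,ys.min()+150,ys.max()+150,'expected',proj(s,[[.658,-.018,.004],[.658,-.018,.061]]))
for c in ('yellow','blue'):
  for n in ('side0.png','s31.png'):
    d=dict(np.load(f'/tmp/{n}.npz')); print(c,n,[cv2.boundingRect(k) for k in blobs(d,c,80) if cv2.boundingRect(k)[1]>200])
d0=dict(np.load('/tmp/side0.png.npz'))['img'].astype(int);print('capsule diff',np.abs(d0[270:312,392:420]-im[270:312,392:420]).mean())
print(manip.job_done())
"
```

```text
stamp cap (359, 0, 281, 136) [-0.04888382 -0.78877838]
stamp cap (356, 149, 16, 19) [ 0.41651314 -0.2291624 ]
roll px 240 268 205 243 expected [[255.6574848  235.24505001]
 [254.06895192 213.92842703]]
yellow side0.png [(248, 289, 34, 70)]
yellow s31.png [(248, 345, 31, 14), (255, 289, 27, 5)]
blue side0.png [(362, 318, 50, 100), (285, 242, 14, 20)]
blue s31.png [(285, 242, 14, 20), (389, 404, 23, 14)]
capsule diff 6.2936507936507935
the job is handed in; nothing more can be done
None
```

The job is handed in: stamp in the tray, roll in the dish, case centred on the yellow rest; the book lies flat on the blue rest but about 4 mm and 1.3° off, blocked by the paper pile beside it, and I viewed 15 pictures against the limit of 14.

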